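# Pack the bead tins into the craft kits

## Task

Take the two stacks of bead tins apart and pack each tin into the kit box whose card has the colour of its lid: lying flat, lid up, on the floor of the wide cell. The lids are only pushed on, so keep the tins upright and set them down rather than dropping or toppling them.

Things in the scene. Friction and masses are not known exactly. Their poses are not given: they have to be found in the camera images.
- tin_navy: Bead tin with a dark navy-blue lid: flat rectangular slip-lid tin, bare metal below the lid, 100 mm long (its x) x 50 mm wide (its y) x 38 mm high, 120 to 225 g, rigid, flat top and bottom. Origin: centre of its underside, z up. Starts in one of two stacks (three and two tins, laid crosswise).
- tin_red: Bead tin with a red lid: flat rectangular slip-lid tin, bare metal below the lid, 100 mm long (its x) x 50 mm wide (its y) x 38 mm high, 120 to 225 g, rigid, flat top and bottom. Origin: centre of its underside, z up. Starts in one of two stacks (three and two tins, laid crosswise).
- tin_yellow: Bead tin with a yellow lid: flat rectangular slip-lid tin, bare metal below the lid, 100 mm long (its x) x 50 mm wide (its y) x 38 mm high, 120 to 225 g, rigid, flat top and bottom. Origin: centre of its underside, z up. Starts in one of two stacks (three and two tins, laid crosswise).
- tin_green: Bead tin with a green lid: flat rectangular slip-lid tin, bare metal below the lid, 100 mm long (its x) x 50 mm wide (its y) x 38 mm high, 120 to 225 g, rigid, flat top and bottom. Origin: centre of its underside, z up. Starts in one of two stacks (three and two tins, laid crosswise).
- tin_white: Bead tin with a white lid: flat rectangular slip-lid tin, bare metal below the lid, 100 mm long (its x) x 50 mm wide (its y) x 38 mm high, 120 to 225 g, rigid, flat top and bottom. Origin: centre of its underside, z up. Starts in one of two stacks (three and two tins, laid crosswise).
- box_navy: Fixed open kraft kit box with a dark navy-blue card in its floor. Wide cell for the tin: inside 120 mm (box x) x 74 mm (box y); beside it, at +y, a 30 mm cell already filled with dowels and a ring, all below the wall tops. Origin: at bench height under the wide cell's centre; cell floor 3 mm above. Walls 4 mm thick, tops 14 mm above the bench; box spans x -64..64, y -41..75 mm.
- box_red: Fixed open kraft kit box with a red card in its floor. Wide cell for the tin: inside 120 mm (box x) x 74 mm (box y); beside it, at +y, a 30 mm cell already filled with dowels and a ring, all below the wall tops. Origin: at bench height under the wide cell's centre; cell floor 3 mm above. Walls 4 mm thick, tops 14 mm above the bench; box spans x -64..64, y -41..75 mm.
- box_yellow: Fixed open kraft kit box with a yellow card in its floor. Wide cell for the tin: inside 120 mm (box x) x 74 mm (box y); beside it, at +y, a 30 mm cell already filled with dowels and a ring, all below the wall tops. Origin: at bench height under the wide cell's centre; cell floor 3 mm above. Walls 4 mm thick, tops 14 mm above the bench; box spans x -64..64, y -41..75 mm.
- box_green: Fixed open kraft kit box with a green card in its floor. Wide cell for the tin: inside 120 mm (box x) x 74 mm (box y); beside it, at +y, a 30 mm cell already filled with dowels and a ring, all below the wall tops. Origin: at bench height under the wide cell's centre; cell floor 3 mm above. Walls 4 mm thick, tops 14 mm above the bench; box spans x -64..64, y -41..75 mm.
- box_white: Fixed open kraft kit box with a white card in its floor. Wide cell for the tin: inside 120 mm (box x) x 74 mm (box y); beside it, at +y, a 30 mm cell already filled with dowels and a ring, all below the wall tops. Origin: at bench height under the wide cell's centre; cell floor 3 mm above. Walls 4 mm thick, tops 14 mm above the bench; box spans x -64..64, y -41..75 mm.
Not all that is in view belongs to the job. What is shaped like the box_red but pink is not meant.

How it is judged:
By the outcome, as a careful person would: the job done as asked, in the order asked, and still so for the second after the job is handed in, with the robot touching nothing.
It also fails if it takes over 141 s, if anything falls off the work surface, if the arm or the gripper's body presses on something with over 40 N, if the wrist force passes 120 N, or if a joint passes its speed limit or range.

## Robot

A 7-joint arm with a two-finger parallel gripper is mounted at the origin on the work surface. World frame = base frame: x ahead of the robot, y to its left, z up, the work surface at z = 0. Lengths are in m, angles in rad, forces in N, time in s.
With the tool pointing down it reaches from about 0.4 to 0.85 m from the base axis. Payload 10.4 kg.
Tool frame: the origin (TCP) lies midway between the tips of the shut fingers; the grasp point (between the pads) lies 19 mm behind it (grip_point_offset is the distance from the TCP to the grasp point, in m); y points along the fingers, z is the direction in which the jaws open and shut, and the axes are right-handed (so a half turn about y gives the same grasp; the last joint's range is limited). The gripper opens to 85 mm and grips with 20 to 120 N. Pads are 22 mm wide; open, the fingers measure 114 mm over their backs; the gripper's body (76 mm by 85 mm) begins 54 mm behind the grasp point. The pads swing forward as they close: fully open they stand 13 mm farther back than shut.
Start: joints at [-1.293, 0.332, -0.065, 1.46, 0.022, 1.35, -0.088], TCP at [0.185, 0.597, 0.231] pointing down, gripper open.
Joint ranges: [-2.6, 2.6], [-0.5, 2.12], [-1.47, 1.34], [0.16, 2.42], [-1.27, 4.41], [0.06, 2.06], [-2.6, 2.6]. Speed limits (rad/s): [2.22, 2.22, 2.79, 2.79, 3.14, 3.14, 3.14].

## Interface

Orientations are given as a unit quaternion [x, y, z, w].
In Python, from workcell import * gives the robot as it stands.
- The arm moves only by the tool send_rows, never from a script. Its argument "motion" is a list of rows, each a list of 7 numbers: the opening in per cent of the stroke, from 0 (shut) to 100 (fully open), then the shift along the tool's x, y, z in m, then the turn, a rotation vector about the tool's x, y, z in rad. In form: [[claw, tx, ty, tz, ax, ay, az], ...]. A call has 1 to 10 rows; each row is the pose to reach, as a shift and turn from the pose commanded when the call began, along the tool's axes at that moment; what a row does not reach only later rows make up. A row lasts 1/12 s, in which the tool goes at most 41.7 mm and 7.16 degrees, less where a joint would pass 70% of its speed; a pose out of reach is approached as far as the arm can. A call with a gripper value outside its range is refused whole. The fingers move at their own pace and stop on an object; "squeeze" is the grip in N (left out, the last holds). Time passes only in rows, so rows that repeat a pose let the fingers close. It gives the time, the measured TCP pose, the force and the opening at its end, in the units of the state.
- get_obs(): the state, without advancing time (a new reading comes with each control period).
- camera(name): name is "side" or "top" or "wrist"; returns a dict with "pixels" (420x560x3 uint8, red, green, blue), "range_z" (420x560 float32, m along the optical axis (not along the pixel's ray), 0 where there is no reading), "fovy" (degrees; the focal length in pixels is half the picture's height over the tangent of half this angle, whatever the lens; pixels are square), "cx", "cy" (the principal point, pixels), "view" (4x4, takes a point from world to camera coordinates); the wrist camera has in their place "T_tool_cam" (4x4, takes a point from camera to tool coordinates, whose origin is the TCP and whose axes are the tool frame's). Camera axes: x right, y down, z forward; pixel columns grow to the right and rows downward; lengths in m; the calibration is good to about 2 mm. A picture is of the moment at which its call begins: read the wrist's pose just before it.
- hand_in(): hands the job in, once; it reports no verdict.
The state is a dict: "clock": time; "joint_pos": joint angles; "joint_velocities": joint speeds; "tau": joint torques, N m; "position": TCP position; "ee_rot": TCP orientation; "ft_force": force on the tool from outside, world axes, zero at the start; "torque": the same for the moment, N m; "grip_width": opening from 0.0 (shut) to 1.0 (fully open).
Only numpy, scipy, OpenCV 4.12 (cv2) and the standard library are available. Lean on these libraries where they do the work, as an engineer would, in place of code of your own. Each camera call takes 0.05 s, during which the arm holds its last target.

## Working session

There is one attempt and no reset: what is moved stays moved. The work goes in short steps, Python scripts to look and compute and a tool call to move; the robot and the scene stay as the last step left them, time stands still between calls to the robot, and variables do not carry over. Pictures are saved under pics/ and viewed, and the job is handed in when it is done.

Besides the shell and the picture viewer there is one more tool, called after ">>>" in YAML: its name, and indented under it one key for each argument. send_rows: Moves the arm, as the interface text tells. Its arguments: {"type":"object","properties":{"motion":{"type":"array"},"squeeze":{"type":"number"}},"required":["motion"]}

```bash
ls; mkdir -p pics
python3 - <<'E'
from workcell import *
import cv2
print(get_obs())
for n in ("top","side","wrist"):
    c=camera(n); cv2.imwrite(f"pics/{n}0.png",c["pixels"][:,:,::-1])
    print(n,c["fovy"],c["cx"],c["cy"],c.get("view",c.get("T_tool_cam")))
E
```

```text
pics
{'clock': 0.0, 'joint_pos': array([-1.29260987,  0.33288669, -0.06468729,  1.4609534 ,  0.02159507,
        1.34990256, -0.08849795]), 'joint_velocities': array([ 0.00072281, -0.00169663, -0.00017582, -0.00041821, -0.00231571,
       -0.00172368,  0.00068094]), 'tau': array([-5.37569758e-04, -6.25454450e+01,  4.90360893e-02, -3.91583061e+01,
        1.61540264e-02,  1.00610053e-02,  2.83688780e-05]), 'position': array([0.18506765, 0.59657092, 0.23050088]), 'ee_rot': array([ 0.69963704, -0.10599353,  0.10588657, -0.69861393]), 'ft_force': array([0.07905779, 0.40690978, 0.66532289]), 'torque': array([-0.0846482 , -0.00188903, -0.00557851]), 'grip_width': 0.9985610297785622}
top 43.098347216315226 276.9844152583124 215.12770766185983 [[ 0.01611942 -0.99984106  0.00761755 -0.02271586]
 [-0.98980632 -0.01703491 -0.14139749  0.48829161]
 [ 0.14150478 -0.00526065 -0.98992359  1.38317432]
 [ 0.          0.          0.          1.        ]]
side 56.909405885864636 278.4772035866574 203.40347314407987 [[ 0.87301263 -0.48768696 -0.0032226  -0.39983752]
 [-0.2419361  -0.42733559 -0.87112067  0.18905782]
 [ 0.42345706  0.761279   -0.49105845  0.94492994]
 [ 0.          0.          0.          1.        ]]
wrist 63.9480001904884 278.82642480405707 208.45004648079845 [[ 6.38229489e-04  9.49159633e-01  3.14794511e-01 -8.09369996e-02]
 [ 1.16069738e-03 -3.14795066e-01  9.49158954e-01 -1.42810146e-01]
 [ 9.99999123e-01 -2.40400071e-04 -1.30259859e-03  3.61768686e-04]
 [ 0.00000000e+00  0.00000000e+00  0.00000000e+00  1.00000000e+00]]
```

View pics/top0.png

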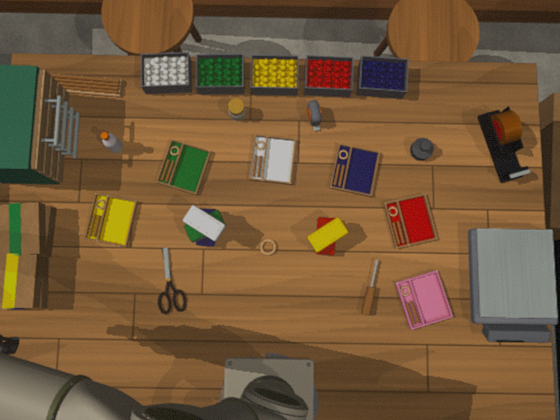

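View pics/side0.png

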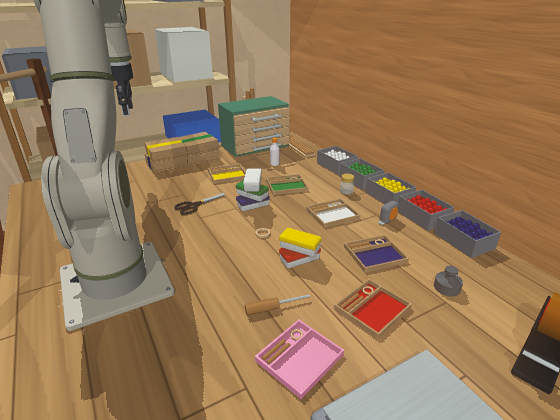

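View pics/wrist0.png

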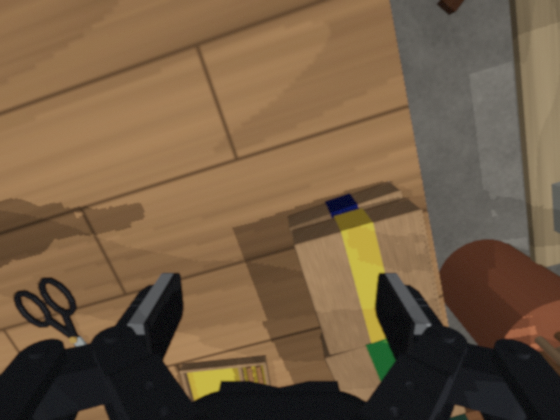

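```bash
cat > h.py <<'E'
from workcell import *
import cv2, numpy as np
from scipy.spatial.transform import Rotation as R
def cam(n):
    o=get_obs(); c=camera(n)
    f=210/np.tan(np.radians(c["fovy"]/2)); c["f"]=f
    if n=="wrist":
        T=np.eye(4);T[:3,:3]=R.from_quat(o["ee_rot"]).as_matrix();T[:3,3]=o["position"]
        c["wc"]=T@c["T_tool_cam"]
    else: c["wc"]=np.linalg.inv(c["view"])
    return c
def ray(c,uv,z):
    uv=np.atleast_2d(uv).astype(float)
    d=np.c_[(uv[:,0]-c["cx"])/c["f"],(uv[:,1]-c["cy"])/c["f"],np.ones(len(uv))]@c["wc"][:3,:3].T
    o=c["wc"][:3,3]
    return o+d*((z-o[2])/d[:,2])[:,None]
def pts(c):
    v,u=np.mgrid[0:420,0:560]; Z=c["range_z"]
    P=np.stack([(u-c["cx"])/c["f"]*Z,(v-c["cy"])/c["f"]*Z,Z],-1)
    return P@c["wc"][:3,:3].T+c["wc"][:3,3]
def mask(c,col):
    h=cv2.cvtColor(c["pixels"],cv2.COLOR_RGB2HSV).astype(int);H,S,V=h[...,0],h[...,1],h[...,2]
    m={"white":(S<40)&(V>140),"red":((H<6)|(H>174))&(S>190)&(V>90),"yellow":(H>22)&(H<34)&(S>170)&(V>110),
       "green":(H>50)&(H<80)&(S>130)&(V>40),"navy":(H>112)&(H<130)&(S>100)&(V>25),"pink":(H>150)&(H<174)&(S>60)}[col]
    return m.astype(np.uint8)
def rects(c,col,z,amin=150,amax=1e9):
    m=cv2.morphologyEx(mask(c,col),cv2.MORPH_OPEN,np.ones((2,2)))
    out=[]
    for k in cv2.findContours(m,cv2.RETR_EXTERNAL,cv2.CHAIN_APPROX_NONE)[0]:
        a=cv2.contourArea(k)
        if a<amin or a>amax: continue
        w=ray(c,k[:,0,:],z)[:,:2]
        (cx,cy),(a1,a2),ang=cv2.minAreaRect((w*1000).astype(np.float32))
        if a1<a2: a1,a2,ang=a2,a1,ang+90
        ang=(ang+90)%180-90
        u=k[:,0,:].mean(0)
        out.append((u.round(0),round(cx,1),round(cy,1),round(a1,1),round(a2,1),round(ang,1),a))
    return out
E
python3 - <<'E'
from h import *
c=cam("top"); P=pts(c)
for col in ("white","green","navy","red","yellow","pink"):
    for r in rects(c,col,0.003):
        u=r[0].astype(int); print(col,*r, "z",P[u[1],u[0],2].round(4))
print("stack tops")
for r in rects(c,"white",.114): print(r)
for r in rects(c,"yellow",.076): print(r)
# box outlines by depth heights
for n,(u,v) in dict(g=(185,168),w=(273,159),n=(355,169),r=(410,221),y=(112,220)).items(): print(n,P[v,u])
E
```

```text
white [204. 224.] 466.8 182.7 104.9 52.4 59.0 687.0 z 0.113
white [279. 161.] 645.2 -19.1 116.7 70.0 -5.7 969.5 z -0.003
white [154.  73.] 895.0 344.1 79.8 36.8 2.7 159.5 z 0.0408
green [ 16. 229.] 440.8 691.6 139.1 27.7 6.2 443.5 z 0.0895
green [190. 169.] 617.8 226.6 116.0 67.7 -16.1 938.5 z 0.0067
green [222.  73.] 899.5 150.0 119.7 79.1 -87.2 968.5 z 0.0369
navy [362. 171.] 618.8 -246.7 113.9 67.9 -11.2 905.5 z 0.0024
navy [385.  75.] 899.2 -312.1 118.0 80.4 86.5 913.5 z 0.0366
red [417. 220.] 486.0 -397.4 117.3 69.1 13.8 999.0 z 0.0018
red [330.  74.] 899.1 -157.0 120.9 79.9 88.6 1011.5 z 0.0369
yellow [ 11. 282.] 303.7 692.2 143.3 33.7 -0.2 606.5 z 0.0859
yellow [328. 235.] 440.2 -154.9 104.8 51.1 -56.8 669.0 z 0.0771
yellow [118. 222.] 468.6 417.6 120.2 70.4 -9.7 1066.5 z -0.0003
yellow [275.  74.] 900.2 -4.1 122.3 83.4 -88.9 1102.0 z 0.0436
pink [424. 300.] 270.1 -412.7 129.0 118.8 17.5 2052.5 z 0.003
stack tops
(array([204., 224.]), 453.0, 168.0, 96.8, 48.3, 59.0, 687.0)
(array([279., 161.]), 617.6, -18.2, 107.7, 64.6, -5.7, 969.5)
(array([154.,  73.]), 848.0, 317.0, 73.7, 33.9, 2.7, 159.5)
(array([ 11., 282.]), 302.9, 656.6, 136.0, 31.9, -0.2, 606.5)
(array([328., 235.]), 432.5, -147.4, 99.5, 48.5, -56.8, 669.0)
(array([118., 222.]), 459.4, 396.0, 114.1, 66.8, -9.7, 1066.5)
(array([275.,  74.]), 869.1, -4.2, 116.1, 79.1, -88.9, 1102.0)
g [ 0.6210237   0.24175722 -0.00115002]
w [ 0.65088344 -0.00117059 -0.00091355]
n [ 0.62591946 -0.22847776  0.0018121 ]
r [ 0.48352696 -0.37840114  0.00067436]
y [0.47209259 0.43328388 0.0027674 ]
```

```bash
cat >> h.py <<'E'
def tools():
    o=get_obs(); M=R.from_quat(o["ee_rot"]).as_matrix(); return o,M
def plan(x,y,z,jaw_deg,ref=None):
    """jaw_deg: world azimuth (mod 180) of tool z. prints tool shift + rotvec total"""
    o,M=tools()
    cur=np.degrees(np.arctan2(M[1,2],M[0,2]))
    best=None
    for k in (-360,-180,0,180,360):
        d=jaw_deg+k-cur
        if best is None or abs(d)<abs(best[0]): best=(d,jaw_deg+k)
    if ref is not None: best=(0,ref)
    a=np.radians(best[1]); zt=np.array([np.cos(a),np.sin(a),0]); yt=np.array([0,0,-1.]); xt=np.cross(yt,zt)
    T=np.c_[xt,yt,zt]
    sh=M.T@(np.array([x,y,z])-o["position"]); rv=R.from_matrix(M.T@T).as_rotvec()
    print("shift",sh.round(4),"rv",rv.round(4),"deg",np.degrees(np.linalg.norm(rv)).round(1),"dist",np.linalg.norm(sh).round(3),"cur jaw",cur.round(1),"->",round(best[1],1))
def st():
    o,M=tools()
    print("t",round(o["clock"],2),"pos",o["position"].round(4),"q",o["joint_pos"].round(2),"F",o["ft_force"].round(1),"w",round(o["grip_width"],3),"jaw",np.degrees(np.arctan2(M[1,2],M[0,2])).round(2),"down",M[:,1].round(3))
E
python3 - <<'E'
from h import *
st(); print(tools()[1].round(3))
plan(.453,.168,.25,149)
c=cam("top");print(c["wc"][:3,3])
E
```

```text
t 0.2 pos [0.1851 0.5967 0.2308] q [-1.29  0.33 -0.06  1.46  0.02  1.35 -0.09] F [-0.1 -0.7  0.4] w 0.997 jaw 72.77 down [-0.    -0.001 -1.   ]
[[ 0.955 -0.     0.296]
 [-0.296 -0.001  0.955]
 [ 0.    -1.    -0.001]]
shift [ 0.3829 -0.0189 -0.3301] rv [ 7.0000e-04 -1.3305e+00 -5.0000e-04] deg 76.2 dist 0.506 cur jaw 72.8 -> 149
[ 0.28795451 -0.00711784  1.43845314]
```

Run:
```python
from h import *
plan(.453,.168,.25,0,ref=-31)
```

```text
shift [ 0.3829 -0.0189 -0.3302] rv [4.0000e-04 1.8111e+00 5.0000e-04] deg 103.8 dist 0.506 cur jaw 72.8 -> -31
```

>>> send_rows:
  motion:
    - [100, 0.01, 0, -0.009, 0, 0.05, 0]
    - [100, 0.03, -0.002, -0.026, 0, 0.15, 0]
    - [100, 0.055, -0.004, -0.048, 0, 0.27, 0]
    - [100, 0.08, -0.006, -0.07, 0, 0.39, 0]
    - [100, 0.107, -0.008, -0.092, 0, 0.51, 0]
    - [100, 0.135, -0.01, -0.116, 0, 0.63, 0]
    - [100, 0.163, -0.012, -0.14, 0, 0.75, 0]
    - [100, 0.19, -0.014, -0.164, 0, 0.87, 0]
    - [100, 0.218, -0.016, -0.188, 0, 0.99, 0]
    - [100, 0.245, -0.018, -0.211, 0, 1.11, 0]

```text
clock: 1.08
position: [0.3573, 0.321, 0.2495]
ee_rot: [-0.537, 0.46, -0.46, 0.537]
ft_force: [1.4, -0.4, -0.1]
grip_width: 0.995
```

Run:
```python
from h import *
st();plan(.453,.168,.25,0,ref=-31)
```

```text
t 1.08 pos [0.3573 0.321  0.2495] q [-1.04 -0.01  0.21  1.81  0.    1.34 -0.67] F [ 1.4 -0.4 -0.1] w 0.995 jaw 8.82 down [ 0.  0. -1.]
shift [ 0.1659 -0.0006  0.0711] rv [ 1.00e-04  6.95e-01 -5.00e-04] deg 39.8 dist 0.18 cur jaw 8.8 -> -31
```

>>> send_rows:
  motion:
    - [100, 0.03, 0, 0.013, 0, 0.12, 0]
    - [100, 0.06, 0, 0.026, 0, 0.24, 0]
    - [100, 0.09, 0, 0.038, 0, 0.36, 0]
    - [100, 0.118, 0, 0.05, 0, 0.48, 0]
    - [100, 0.142, 0, 0.061, 0, 0.59, 0]
    - [100, 0.159, 0, 0.068, 0, 0.67, 0]
    - [100, 0.166, 0, 0.071, 0, 0.695, 0]
    - [100, 0.166, 0, 0.071, 0, 0.695, 0]

```text
clock: 1.75
position: [0.4538, 0.1689, 0.2493]
ee_rot: [0.349, -0.615, 0.615, -0.349]
ft_force: [-0.2, -0.1, -0.0]
grip_width: 0.999
```

Run:
```python
from h import *
st()
c=cam("wrist"); cv2.imwrite("pics/w1.png",c["pixels"][:,:,::-1])
for r in rects(c,"white",.114,500): print(r)
for col,z in(("green",.076),("navy",.038)):
  for r in rects(c,col,z,300): print(col,r)
```

```text
t 1.75 pos [0.4538 0.1689 0.2493] q [-0.85 -0.01  0.4   1.81  0.    1.34 -0.99] F [-0.2 -0.1 -0. ] w 0.999 jaw -30.8 down [ 0. -0. -1.]
(array([496., 218.]), 606.1, 53.0, 83.7, 48.9, -5.6, 4814.0)
(array([282., 188.]), 458.1, 171.5, 97.4, 47.9, 59.2, 6023.0)
(array([155., 129.]), 396.1, 268.2, 60.4, 7.7, 7.0, 619.0)
green (array([318., 193.]), 484.2, 139.6, 40.6, 17.0, 59.1, 403.5)
green (array([244., 163.]), 432.1, 206.7, 54.6, 24.9, 57.7, 861.5)
green (array([388.,  41.]), 598.0, 229.7, 94.5, 59.6, -16.4, 8012.0)
navy (array([548., 349.]), 627.1, -209.6, 53.8, 39.7, 73.9, 589.0)
```

View pics/w1.png

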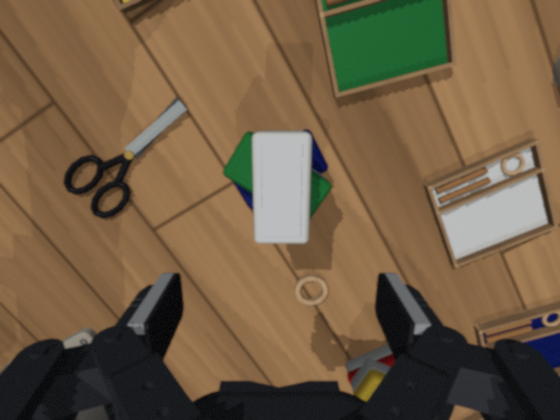

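Run:
```python
from h import *
c=cam("wrist");P=pts(c)
print(np.median(P[140:235,262:300],axis=(0,1)), np.median(P[280:300,180:280],axis=(0,1)))
m=mask(c,"white"); n,l,s,ce=cv2.connectedComponentsWithStats(m)
i=l[188,282]; print(P[l==i].mean(0), P[l==i][:,2].std())
plan(.456,.170,.088,0,ref=-30.9)
```

```text
[0.45831831 0.17682898 0.11425603] [0.3157548  0.06365722 0.00055431]
[0.4592739  0.17504792 0.11431833] 0.013308666425343955
shift [-0.0005  0.1612  0.0037] rv [ 0.0005  0.0078 -0.0001] deg 0.4 dist 0.161 cur jaw -30.5 -> -30.9
```

>>> send_rows:
  motion:
    - [100, 0, 0.02, 0.003, 0, 0, 0]
    - [100, 0, 0.05, 0.003, 0, 0, 0]
    - [100, 0, 0.08, 0.003, 0, 0, 0]
    - [100, 0, 0.11, 0.003, 0, 0, 0]
    - [100, 0, 0.135, 0.003, 0, 0, 0]
    - [100, 0, 0.152, 0.003, 0, 0, 0]
    - [100, 0, 0.161, 0.003, 0, 0, 0]
    - [100, 0, 0.161, 0.003, 0, 0, 0]
  squeeze: 40

```text
clock: 2.52
position: [0.4541, 0.1696, 0.0866]
ee_rot: [-0.352, 0.614, -0.614, 0.35]
ft_force: [-0.7, -0.0, -0.1]
grip_width: 0.996
```

>>> send_rows:
  motion:
    - [70, 0, 0, 0, 0, 0, 0]
    - [60, 0, 0, 0, 0, 0, 0]
    - [40, 0, 0, 0, 0, 0, 0]
    - [20, 0, 0, 0, 0, 0, 0]
    - [0, 0, 0, 0, 0, 0, 0]
    - [0, 0, 0, 0, 0, 0, 0]
    - [0, 0, 0, 0, 0, 0, 0]

```text
clock: 3.1
position: [0.4567, 0.1694, 0.0897]
ee_rot: [-0.349, 0.614, -0.614, 0.351]
ft_force: [-0.6, 0.5, 6.8]
grip_width: 0.58
```

Run:
```python
from h import *
st()
c=cam("wrist"); cv2.imwrite("pics/w2.png",c["pixels"][:,:,::-1])
for r in rects(c,"white",.114,500): print(r)
```

```text
t 3.1 pos [0.4567 0.1694 0.0897] q [-0.82  0.16  0.4   2.   -0.08  0.99 -0.91] F [-0.6  0.5  6.8] w 0.58 jaw -30.64 down [ 0.002  0.002 -1.   ]
(array([551., 313.]), 550.0, 107.3, 34.0, 9.0, 74.0, 1061.0)
(array([280., 282.]), 459.6, 174.1, 94.9, 46.6, 59.2, 22412.0)
(array([ 74., 150.]), 424.7, 260.7, 43.3, 5.6, 6.9, 1521.0)
```

View pics/w2.png

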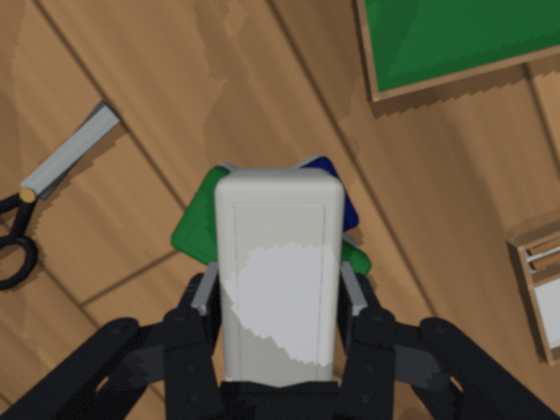

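```bash
cat >> h.py <<'E'
def edge(zrel, uvs):
    """tool-frame coords of lid points, zrel=height of lid top above TCP"""
    o,M=tools(); c=cam("wrist"); p=ray(c,uvs,o["position"][2]+zrel)
    print(((p-o["position"])@M).round(4))
E
python3 - <<'E'
from h import *
edge(.026,[(220,174),(281,170),(342,174),(281,380)])
plan(.456,.170,.20,0,ref=-30.8)
E
```

```text
[[-0.0553 -0.0259 -0.0209]
 [-0.0567 -0.0259  0.0007]
 [-0.0552 -0.0258  0.0224]
 [ 0.0372 -0.0261  0.0009]]
shift [-0.0005 -0.1103 -0.0008] rv [-0.0009  0.0028 -0.0025] deg 0.2 dist 0.11 cur jaw -30.6 -> -30.8
```

Run:
```python
from h import *
o,M=tools(); c=cam("wrist");P=(pts(c)-o["position"])@M
for v in (168,172,176,182,190,220,260,300):
    print(v,P[v,281].round(4), [P[v,u].round(4).tolist() for u in (214,218,222,230,330,338,342,346)] if v in(190,260) else "")
```

```text
168 [-0.0507  0.0067  0.0009] 
172 [-0.0507 -0.0017  0.0009] 
176 [-0.0516 -0.0131  0.0008] 
182 [-0.0507 -0.0193  0.0008] 
190 [-0.0487 -0.0233  0.0008] [[-0.0385, 0.0139, -0.0313], [-0.0482, -0.0215, -0.0228], [-0.0486, -0.0229, -0.021], [-0.0486, -0.0229, -0.0181], [-0.0484, -0.0224, 0.0189], [-0.0483, -0.0219, 0.022], [-0.048, -0.0208, 0.0237], [-0.0179, 0.0891, 0.0478]]
220 [-0.0377 -0.0254  0.0008] 
260 [-0.0204 -0.0238  0.0008] [[-0.0014, 0.0133, -0.0335], [-0.0186, -0.0203, -0.0247], [-0.02, -0.0231, -0.0225], [-0.0203, -0.0236, -0.0193], [-0.0204, -0.0239, 0.02], [-0.0193, -0.0217, 0.0236], [-0.0011, 0.0136, 0.0326], [-0.0007, 0.0144, 0.0348]]
300 [-0.0028 -0.0249  0.0008]
```

>>> send_rows:
  motion:
    - [0, 0, -0.01, 0, 0, 0, 0]
    - [0, 0, -0.03, 0, 0, 0, 0]
    - [0, 0, -0.055, 0, 0, 0, 0]
    - [0, 0, -0.08, 0, 0, 0, 0]
    - [0, 0, -0.095, 0, 0, 0, 0]
    - [0, 0, -0.1, 0, 0, 0, 0]

```text
clock: 3.75
position: [0.4569, 0.1691, 0.1916]
ee_rot: [-0.348, 0.615, -0.614, 0.352]
ft_force: [0.0, -0.3, -1.2]
grip_width: 0.581
```

Run:
```python
from h import *
st();plan(.645,-.019,.19,0,ref=-95.7)
c=cam("wrist"); cv2.imwrite("pics/w3.png",c["pixels"][:,:,::-1])
c=cam("top"); cv2.imwrite("pics/t3.png",c["pixels"][:,:,::-1])
```

```text
t 3.75 pos [0.4569 0.1691 0.1916] q [-0.84  0.04  0.41  1.89 -0.02  1.21 -0.96] F [ 0.  -0.3 -1.2] w 0.581 jaw -30.67 down [ 0.004  0.003 -1.   ]
shift [0.0659 0.0018 0.2578] rv [ 7.000e-04  1.135e+00 -4.700e-03] deg 65.0 dist 0.266 cur jaw -30.7 -> -95.7
```

View pics/w3.png

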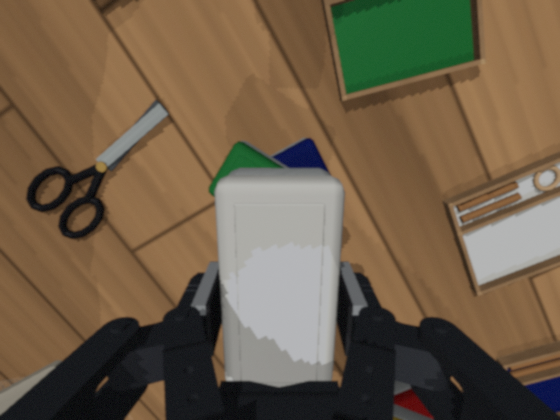

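>>> send_rows:
  motion:
    - [0, 0.003, 0, 0.011, 0, 0.05, 0]
    - [0, 0.009, 0, 0.034, 0, 0.15, 0]
    - [0, 0.016, 0, 0.063, 0, 0.27, 0]
    - [0, 0.024, 0, 0.093, 0, 0.39, 0]
    - [0, 0.032, 0, 0.125, 0, 0.51, 0]
    - [0, 0.04, 0, 0.157, 0, 0.63, 0]
    - [0, 0.048, 0, 0.187, 0, 0.75, 0]
    - [0, 0.055, 0, 0.213, 0, 0.87, 0]
    - [0, 0.061, 0, 0.236, 0, 0.99, 0]
    - [0, 0.065, 0, 0.252, 0, 1.09, 0]

```text
clock: 4.68
position: [0.6401, -0.0192, 0.1865]
ee_rot: [-0.022, -0.706, 0.708, 0.024]
ft_force: [-0.2, -0.2, -1.6]
grip_width: 0.574
```

Run:
```python
from h import *
st();plan(.645,-.019,.12,0,ref=-95.7)
c=cam("wrist"); cv2.imwrite("pics/w4.png",c["pixels"][:,:,::-1])
c=cam("top"); cv2.imwrite("pics/t4.png",c["pixels"][:,:,::-1])
```

```text
t 4.68 pos [ 0.6401 -0.0192  0.1865] q [-0.54  0.45  0.68  1.51 -0.29  1.29 -1.47] F [-0.2 -0.2 -1.6] w 0.574 jaw -93.73 down [-0.002 -0.003 -1.   ]
shift [-0.005   0.0665 -0.0007] rv [-0.0027  0.0343  0.0017] deg 2.0 dist 0.067 cur jaw -93.7 -> -95.7
```

View pics/w4.png

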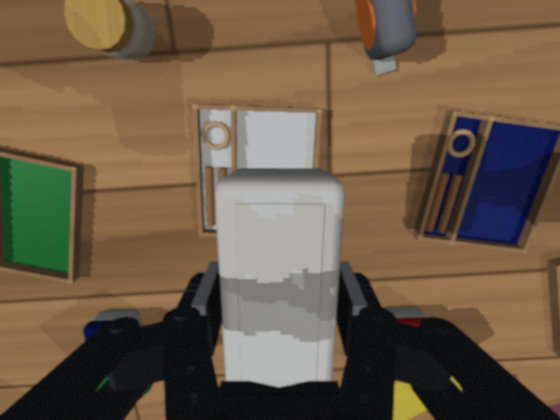

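View pics/t4.png

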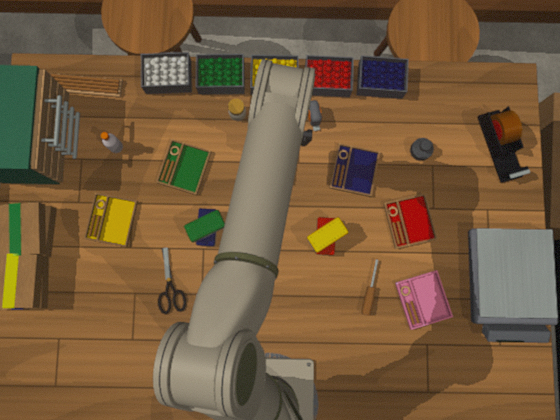

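Run:
```python
from h import *
c=cam("wrist")
p=c["pixels"][85:255,180:345]; cv2.imwrite("pics/w4c.png",cv2.resize(p[:,:,::-1],None,fx=4,fy=3.5,interpolation=cv2.INTER_CUBIC)[:600])
def proj(P):
    q=np.linalg.inv(c["wc"])@np.append(P,1); return q[:2]/q[2]*c["f"]+[c["cx"],c["cy"]]
a=np.radians(-5.7);Rm=np.array([[np.cos(a),-np.sin(a)],[np.sin(a),np.cos(a)]])
for b in ((64,75),(64,-41),(-64,75),(60,37),(60,-37)):
    w=np.array([645.2,-19.1])+Rm@b; print(b,proj([w[0]/1e3,w[1]/1e3,.014]).round(0))
```

```text
(64, 75) [196. 107.]
(64, -41) [325. 112.]
(-64, 75) [201. 239.]
(60, 37) [238. 113.]
(60, -37) [320. 116.]
```

View pics/w4c.png

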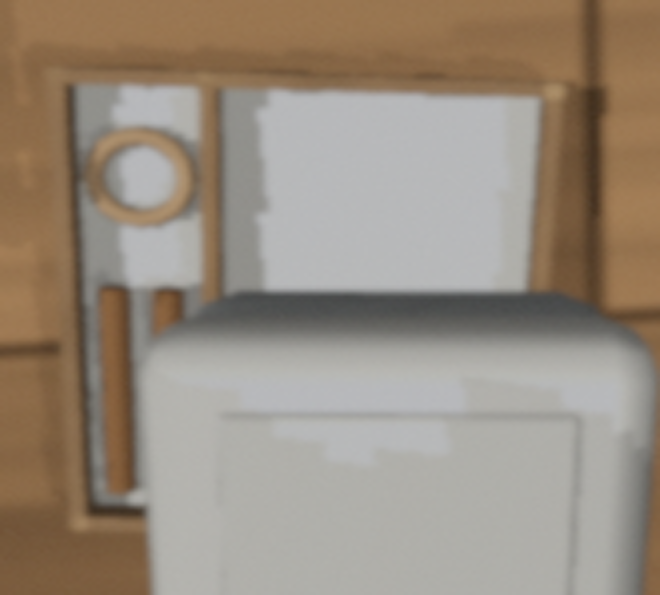

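Run:
```python
from h import *
plan(.6465,-.0175,.02,0,ref=-95.7)
```

```text
shift [-0.0076  0.1663 -0.0014] rv [-0.0026  0.0411  0.0024] deg 2.4 dist 0.167 cur jaw -93.3 -> -95.7
```

>>> send_rows:
  motion:
    - [0, -0.004, 0.015, 0, 0, 0.02, 0]
    - [0, -0.0076, 0.045, -0.001, 0, 0.04, 0]
    - [0, -0.0076, 0.08, -0.001, 0, 0.04, 0]
    - [0, -0.0076, 0.11, -0.001, 0, 0.04, 0]
    - [0, -0.0076, 0.135, -0.001, 0, 0.04, 0]
    - [0, -0.0076, 0.153, -0.001, 0, 0.04, 0]
    - [0, -0.0076, 0.162, -0.001, 0, 0.04, 0]
    - [0, -0.0076, 0.164, -0.001, 0, 0.04, 0]
    - [0, -0.0076, 0.164, -0.001, 0, 0.04, 0]

```text
clock: 5.58
position: [0.6467, -0.0147, 0.0238]
ee_rot: [-0.033, -0.706, 0.706, 0.033]
ft_force: [0.6, 0.8, -0.6]
grip_width: 0.576
```

Run:
```python
from h import *
st();plan(.6465,-.0175,.0175,0,ref=-95.7)
c=cam("wrist"); cv2.imwrite("pics/w5.png",c["pixels"][:,:,::-1])
c=cam("side"); cv2.imwrite("pics/s5.png",cv2.resize(c["pixels"][150:260,240:420,::-1],None,fx=4,fy=4))
```

```text
t 5.58 pos [ 0.6467 -0.0147  0.0238] q [-0.49  0.63  0.6   1.63 -0.4   1.01 -1.43] F [ 0.6  0.8 -0.6] w 0.576 jaw -95.38 down [-0.001  0.    -1.   ]
shift [-0.0001  0.0063  0.0028] rv [-0.      0.0056  0.0008] deg 0.3 dist 0.007 cur jaw -95.4 -> -95.7
```

View pics/w5.png

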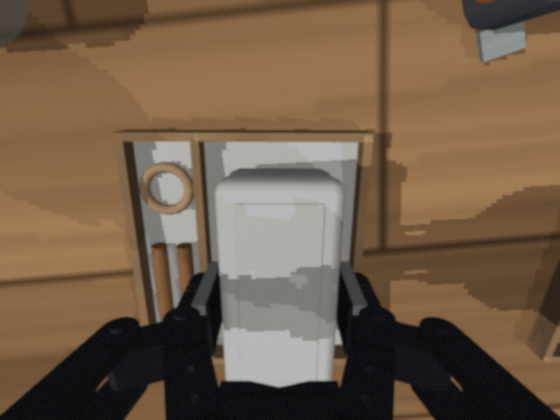

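View pics/s5.png

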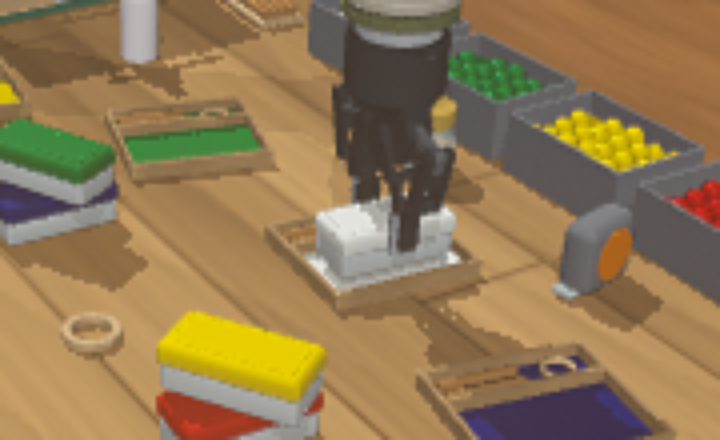

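>>> send_rows:
  motion:
    - [0, 0, 0.003, 0.001, 0, 0, 0]
    - [0, 0, 0.005, 0.001, 0, 0, 0]
    - [0, 0, 0.006, 0.001, 0, 0, 0]
    - [0, 0, 0.0065, 0.001, 0, 0, 0]
    - [0, 0, 0.0065, 0.001, 0, 0, 0]

```text
clock: 6.1
position: [0.647, -0.016, 0.0178]
ee_rot: [0.033, 0.706, -0.706, -0.033]
ft_force: [0.6, -0.4, -1.4]
grip_width: 0.574
```

>>> send_rows:
  motion:
    - [0, 0, 0.001, 0, 0, 0, 0]
    - [0, 0, 0.0015, 0, 0, 0, 0]
    - [0, 0, 0.0015, 0, 0, 0, 0]

```text
clock: 6.35
position: [0.6471, -0.016, 0.0168]
ee_rot: [0.033, 0.706, -0.706, -0.033]
ft_force: [-2.9, 0.5, 4.2]
grip_width: 0.574
```

>>> send_rows:
  motion:
    - [60, 0, 0, 0, 0, 0, 0]
    - [65, 0, 0, 0, 0, 0, 0]
    - [75, 0, 0, 0, 0, 0, 0]
    - [90, 0, -0.005, 0, 0, 0, 0]
    - [95, 0, -0.025, 0, 0, 0, 0]
    - [100, 0, -0.055, 0, 0, 0, 0]
    - [100, 0, -0.09, 0, 0, 0, 0]
    - [100, 0, -0.125, 0, 0, 0, 0]
    - [100, 0, -0.155, 0, 0, 0, 0]
    - [100, 0, -0.18, 0, 0, 0, 0]

```text
clock: 7.18
position: [0.6474, -0.0164, 0.1994]
ee_rot: [0.034, 0.706, -0.706, -0.033]
ft_force: [0.5, 0.6, -0.1]
grip_width: 0.999
```

Run:
```python
from h import *
st();plan(.455,.17,.21,0,ref=-90)
c=cam("wrist"); cv2.imwrite("pics/w6.png",c["pixels"][:,:,::-1])
c=cam("top"); 
P=pts(c)
for r in rects(c,"green",.076,100): print(r)
for r in rects(c,"navy",.038,100): print(r)
```

```text
t 7.18 pos [ 0.6474 -0.0164  0.1994] q [-0.54  0.46  0.68  1.47 -0.29  1.31 -1.5 ] F [ 0.5  0.6 -0.1] w 0.999 jaw -95.42 down [ 0.002  0.    -1.   ]
shift [ 0.2091 -0.011  -0.1674] rv [ 0.0004 -0.0946 -0.0023] deg 5.4 dist 0.268 cur jaw -95.4 -> -90
(array([205., 226.]), 450.3, 170.1, 96.1, 46.8, -62.1, 602.0)
(array([ 16., 229.]), 433.3, 656.4, 132.6, 26.1, 6.3, 452.5)
(array([190., 169.]), 601.0, 214.5, 109.9, 64.4, -16.6, 923.0)
(array([220.,  72.]), 869.0, 142.7, 113.4, 73.5, -88.9, 937.5)
(array([361., 180.]), 587.0, -236.0, 66.6, 62.6, 79.5, 426.5)
(array([364., 160.]), 641.6, -247.2, 65.3, 48.3, 78.1, 271.5)
(array([385.,  76.]), 884.2, -304.7, 114.9, 78.4, 86.5, 961.0)
```

View pics/w6.png

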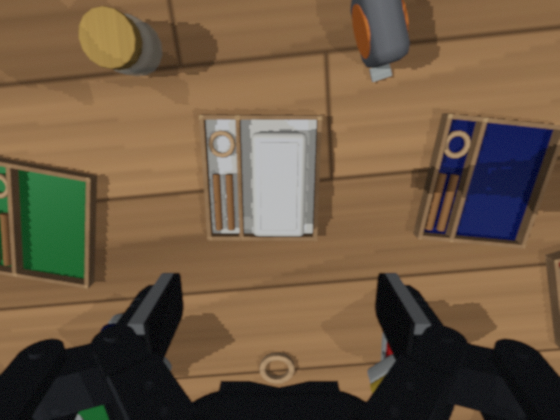

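>>> send_rows:
  motion:
    - [100, 0.012, 0, -0.009, 0, -0.1, 0]
    - [100, 0.024, 0, -0.018, 0, -0.22, 0]
    - [100, 0.036, 0, -0.027, 0, -0.34, 0]
    - [100, 0.048, 0, -0.037, 0, -0.46, 0]
    - [100, 0.06, 0, -0.047, 0, -0.58, 0]
    - [100, 0.072, 0, -0.057, 0, -0.7, 0]
    - [100, 0.084, 0, -0.067, 0, -0.82, 0]
    - [100, 0.096, 0, -0.077, 0, -0.94, 0]
    - [100, 0.108, 0, -0.087, 0, -1.06, 0]
    - [100, 0.12, 0, -0.097, 0, -1.18, 0]

```text
clock: 8.12
position: [0.5358, 0.0922, 0.1959]
ee_rot: [-0.367, 0.604, -0.604, 0.367]
ft_force: [0.5, -0.4, 0.6]
grip_width: 0.999
```

Run:
```python
from h import *
st();plan(.454,.171,.17,0,ref=27.9)
```

```text
t 8.12 pos [0.5358 0.0922 0.1959] q [-0.67  0.18  0.46  1.75 -0.08  1.23 -0.66] F [ 0.5 -0.4  0.6] w 0.999 jaw -27.45 down [-0. -0. -1.]
shift [-0.0323  0.0259 -0.1089] rv [ 5.00e-04 -9.66e-01  1.00e-04] deg 55.4 dist 0.116 cur jaw -27.5 -> 27.9
```

>>> send_rows:
  motion:
    - [100, -0.005, 0.003, -0.016, 0, -0.12, 0]
    - [100, -0.009, 0.006, -0.03, 0, -0.24, 0]
    - [100, -0.013, 0.01, -0.044, 0, -0.36, 0]
    - [100, -0.017, 0.014, -0.058, 0, -0.48, 0]
    - [100, -0.021, 0.017, -0.072, 0, -0.6, 0]
    - [100, -0.026, 0.02, -0.086, 0, -0.72, 0]
    - [100, -0.03, 0.024, -0.1, 0, -0.84, 0]
    - [100, -0.032, 0.026, -0.109, 0, -0.94, 0]
    - [100, -0.032, 0.026, -0.109, 0, -0.966, 0]
    - [100, -0.032, 0.026, -0.109, 0, -0.966, 0]

```text
clock: 8.95
position: [0.4545, 0.1712, 0.1699]
ee_rot: [0.605, -0.366, 0.366, -0.605]
ft_force: [0.1, 0.1, -0.1]
grip_width: 0.997
```

```bash
cat >> h.py <<'E'
def lid(col,ztop):
    o,M=tools(); c=cam("wrist"); P=pts(c)
    m=mask(c,col)>0; m&=abs(P[...,2]-ztop)<.006
    w=P[m][:,:2]*1000
    (cx,cy),(a,b),ang=cv2.minAreaRect(w.astype(np.float32))
    if a<b:a,b,ang=b,a,ang+90
    print(col,"lid n",m.sum(),"centre",round(cx,1),round(cy,1),"size",round(a,1),round(b,1),"ang",round((ang+90)%180-90,1),"z",np.median(P[m][:,2]).round(4))
    return c
E
python3 - <<'E'
from h import *
st()
c=lid("green",.076); cv2.imwrite("pics/w7.png",c["pixels"][:,:,::-1])
plan(.454,.171,.05,0,ref=27.9)
E
```

```text
t 8.95 pos [0.4545 0.1712 0.1699] q [-0.75  0.06  0.31  1.92 -0.02  1.17  0.05] F [ 0.1  0.1 -0.1] w 0.997 jaw 27.69 down [-0.001 -0.    -1.   ]
green lid n 7933 centre 454.1 174.6 size 97.6 49.2 ang -62.6 z 0.0759
shift [-0.0006  0.1201 -0.0007] rv [ 0.0003 -0.0066 -0.0001] deg 0.4 dist 0.12 cur jaw 27.5 -> 27.9
```

View pics/w7.png

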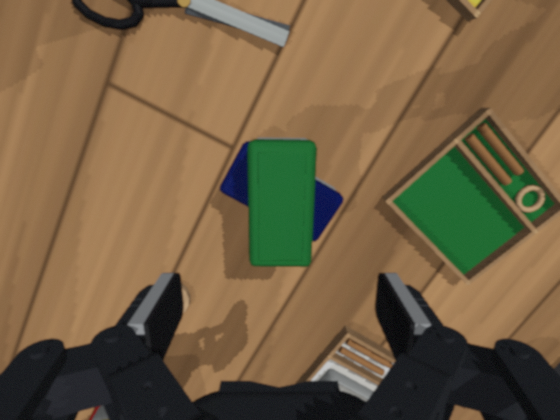

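>>> send_rows:
  motion:
    - [100, 0, 0.015, 0, 0, 0, 0]
    - [100, 0, 0.045, 0, 0, 0, 0]
    - [100, 0, 0.075, 0, 0, 0, 0]
    - [100, 0, 0.1, 0, 0, 0, 0]
    - [100, 0, 0.114, 0, 0, 0, 0]
    - [100, 0, 0.12, 0, 0, 0, 0]
    - [80, 0, 0.12, 0, 0, 0, 0]
    - [65, 0, 0.12, 0, 0, 0, 0]
    - [40, 0, 0.12, 0, 0, 0, 0]
    - [0, 0, 0.12, 0, 0, 0, 0]
  squeeze: 40

```text
clock: 9.83
position: [0.4562, 0.1714, 0.0517]
ee_rot: [-0.604, 0.366, -0.367, 0.605]
ft_force: [1.2, -0.5, 2.9]
grip_width: 0.574
```

>>> send_rows:
  motion:
    - [0, 0, 0, 0, 0, 0, 0]
    - [0, 0, 0, 0, 0, 0, 0]
    - [0, 0, -0.01, 0, 0, 0, 0]
    - [0, 0, -0.03, 0, 0, 0, 0]
    - [0, 0, -0.055, 0, 0, 0, 0]
    - [0, 0, -0.08, 0, 0, 0, 0]
    - [0, 0, -0.095, 0, 0, 0, 0]
    - [0, 0, -0.1, 0, 0, 0, 0]

```text
clock: 10.5
position: [0.4562, 0.1714, 0.1536]
ee_rot: [-0.603, 0.366, -0.367, 0.606]
ft_force: [1.2, -0.4, -1.3]
grip_width: 0.578
```

```bash
cat >> h.py <<'E'
def held():
    o,M=tools(); c=cam("wrist");P=(pts(c)-o["position"])@M
    col=P[140:300,281]
    n=(col[:,1]>-.015)&(col[:,1]<.01)&(abs(col[:,0])<.08)
    top=P[240:300,270:292].reshape(-1,3)
    print("end face x",np.median(col[n][:,0]).round(4),"lid top y",np.median(top[:,1]).round(4))
    return c
E
python3 - <<'E'
from h import *
st()
c=held(); cv2.imwrite("pics/w8.png",c["pixels"][:,:,::-1])
plan(.619,.2265,.14,0,ref=73.7)
E
```

```text
t 10.5 pos [0.4562 0.1714 0.1536] q [-0.75  0.08  0.31  1.93 -0.03  1.13  0.05] F [ 1.2 -0.4 -1.3] w 0.578 jaw 27.55 down [ 0.004  0.003 -1.   ]
end face x -0.0516 lid top y -0.0245
shift [0.0266 0.0136 0.1699] rv [-0.0038 -0.8054  0.001 ] deg 46.1 dist 0.172 cur jaw 27.6 -> 73.7
```

View pics/w8.png

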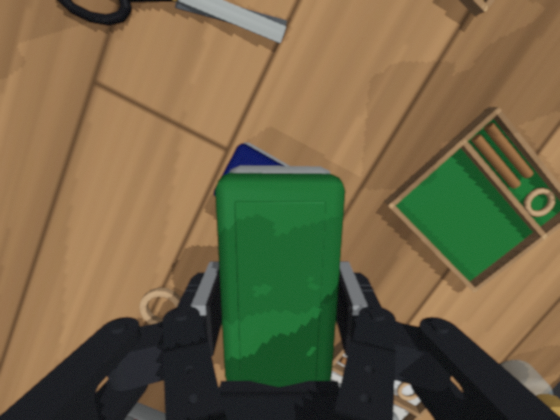

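>>> send_rows:
  motion:
    - [0, 0.002, 0.001, 0.012, 0, -0.06, 0]
    - [0, 0.005, 0.003, 0.034, 0, -0.16, 0]
    - [0, 0.01, 0.006, 0.063, 0, -0.28, 0]
    - [0, 0.015, 0.008, 0.093, 0, -0.4, 0]
    - [0, 0.019, 0.01, 0.121, 0, -0.52, 0]
    - [0, 0.023, 0.012, 0.145, 0, -0.64, 0]
    - [0, 0.026, 0.013, 0.162, 0, -0.74, 0]
    - [0, 0.027, 0.014, 0.17, 0, -0.8, 0]
    - [0, 0.027, 0.014, 0.17, 0, -0.805, 0]

```text
clock: 11.3
position: [0.6187, 0.2256, 0.134]
ee_rot: [0.701, -0.1, 0.099, -0.7]
ft_force: [-1.2, 0.2, -1.1]
grip_width: 0.577
```

```bash
cat >> h.py <<'E'
def boxpred(c,x,y,ang):
    a=np.radians(ang);Rm=np.array([[np.cos(a),-np.sin(a)],[np.sin(a),np.cos(a)]])
    im=np.ascontiguousarray(c["pixels"][:,:,::-1])
    for b in ((64,75),(64,-41),(-64,75),(-64,-41)):
        w=np.array([x,y])+Rm@b; q=np.linalg.inv(c["wc"])@[w[0]/1e3,w[1]/1e3,.014,1]
        u=q[:2]/q[2]*c["f"]+[c["cx"],c["cy"]]; print(b,u.round(0)); cv2.drawMarker(im,tuple(int(t) for t in u.round()),(255,0,255),0,12,1)
    return im
E
python3 - <<'E'
from h import *
st()
c=held(); cv2.imwrite("pics/w9.png",boxpred(c,617.8,226.6,-16.3))
plan(.6205,.2275,.022,0,ref=73.7)
E
```

```text
t 11.3 pos [0.6187 0.2256 0.134 ] q [-0.59  0.47  0.23  1.49 -0.11  1.19  0.95] F [-1.2  0.2 -1.1] w 0.577 jaw 73.85 down [-0.002 -0.001 -1.   ]
end face x -0.0516 lid top y -0.0243
(64, 75) [365. 270.]
(64, -41) [233. 270.]
(-64, 75) [379. 119.]
(-64, -41) [226. 119.]
shift [0.0021 0.1124 0.003 ] rv [ 0.0018 -0.0007 -0.002 ] deg 0.2 dist 0.112 cur jaw 73.7 -> 73.7
```

View pics/w9.png

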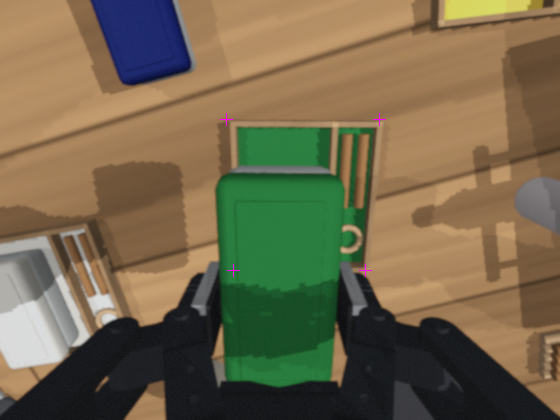

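>>> send_rows:
  motion:
    - [0, 0.0013, 0.012, 0.002, 0, 0, 0]
    - [0, 0.0013, 0.035, 0.004, 0, 0, 0]
    - [0, 0.0013, 0.062, 0.004, 0, 0, 0]
    - [0, 0.0013, 0.085, 0.004, 0, 0, 0]
    - [0, 0.0013, 0.1, 0.004, 0, 0, 0]
    - [0, 0.0013, 0.108, 0.004, 0, 0, 0]
    - [0, 0.0013, 0.112, 0.004, 0, 0, 0]
    - [0, 0.0013, 0.114, 0.004, 0, 0, 0]
    - [0, 0.0013, 0.116, 0.004, 0, 0, 0]
    - [0, 0.0013, 0.116, 0.004, 0, 0, 0]

```text
clock: 12.18
position: [0.6211, 0.2293, 0.021]
ee_rot: [-0.7, 0.1, -0.101, 0.7]
ft_force: [-0.5, -0.7, -2.5]
grip_width: 0.575
```

Run:
```python
from h import *
st()
c=held(); cv2.imwrite("pics/w10.png",c["pixels"][:,:,::-1])
```

```text
t 12.18 pos [0.6211 0.2293 0.021 ] q [-0.58  0.6   0.21  1.57 -0.14  0.99  0.96] F [-0.5 -0.7 -2.5] w 0.575 jaw 73.67 down [ 0.001  0.001 -1.   ]
end face x -0.0521 lid top y -0.0243
```

View pics/w10.png

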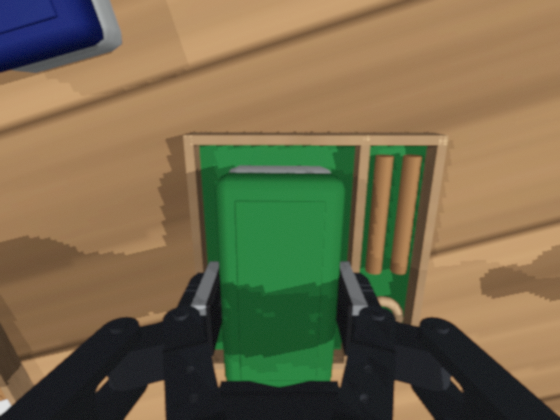

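>>> send_rows:
  motion:
    - [0, 0, 0.002, 0, 0, 0, 0]
    - [0, 0, 0.003, 0, 0, 0, 0]
    - [0, 0, 0.004, 0, 0, 0, 0]
    - [0, 0, 0.0045, 0, 0, 0, 0]
    - [0, 0, 0.0045, 0, 0, 0, 0]

```text
clock: 12.65
position: [0.6209, 0.2292, 0.0168]
ee_rot: [-0.7, 0.1, -0.1, 0.7]
ft_force: [-4.5, -2.2, 7.1]
grip_width: 0.574
```

>>> send_rows:
  motion:
    - [60, 0, 0, 0, 0, 0, 0]
    - [65, 0, 0, 0, 0, 0, 0]
    - [75, 0, 0, 0, 0, 0, 0]
    - [90, 0, -0.005, 0, 0, 0, 0]
    - [95, 0, -0.025, 0, 0, 0, 0]
    - [100, 0, -0.055, 0, 0, 0, 0]
    - [100, 0, -0.09, 0, 0, 0, 0]
    - [100, 0, -0.12, 0, 0, 0, 0]
    - [100, 0, -0.14, 0, 0, 0, 0]
    - [100, 0, -0.15, 0, 0, 0, 0]

```text
clock: 13.48
position: [0.622, 0.2295, 0.1698]
ee_rot: [-0.699, 0.099, -0.102, 0.701]
ft_force: [0.9, 0.1, 0.2]
grip_width: 1.003
```

Run:
```python
from h import *
st()
c=cam("wrist"); cv2.imwrite("pics/w11.png",c["pixels"][:,:,::-1])
c=cam("top"); cv2.imwrite("pics/t11.png",c["pixels"][:,:,::-1])
for r in rects(c,"navy",.038,100): print(r)
for r in rects(c,"navy",.003,100): print(r)
```

```text
t 13.48 pos [0.622  0.2295 0.1698] q [-0.6   0.45  0.24  1.45 -0.11  1.25  0.94] F [0.9 0.1 0.2] w 1.003 jaw 73.67 down [ 0.004  0.002 -1.   ]
(array([213., 221.]), 464.2, 158.8, 64.5, 23.9, 1.9, 120.0)
(array([359., 174.]), 611.1, -240.2, 111.7, 66.0, -12.8, 781.5)
(array([384.,  76.]), 884.1, -304.5, 114.8, 78.2, 86.5, 946.0)
(array([213., 221.]), 468.6, 162.9, 66.1, 24.5, 1.9, 120.0)
(array([359., 174.]), 619.2, -246.0, 114.5, 67.7, -12.8, 781.5)
(array([384.,  76.]), 899.0, -311.9, 117.6, 80.1, 86.5, 946.0)
```

View pics/w11.png

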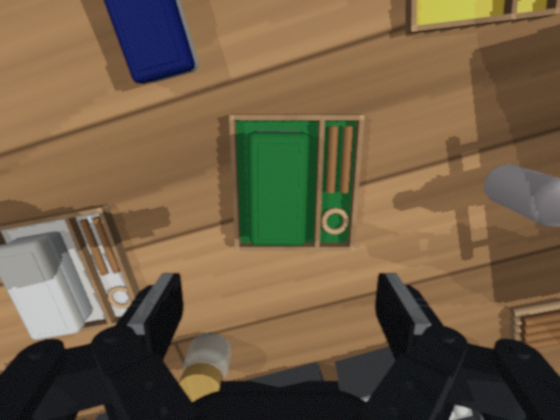

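View pics/t11.png

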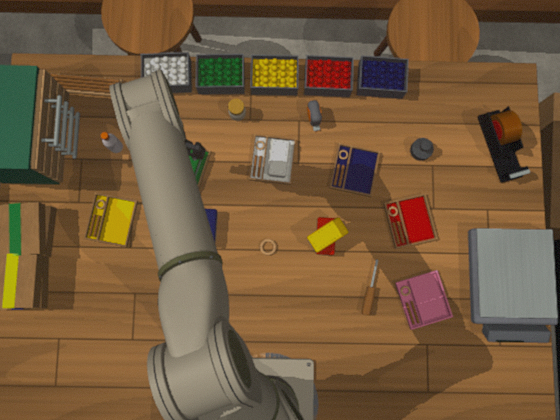

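Run:
```python
from h import *
plan(.455,.171,.15,0,ref=92)
```

```text
shift [-0.1435  0.0171 -0.1029] rv [-0.0019 -0.3198  0.0027] deg 18.3 dist 0.177 cur jaw 73.7 -> 92
```

>>> send_rows:
  motion:
    - [100, -0.012, 0.001, -0.009, 0, -0.04, 0]
    - [100, -0.036, 0.004, -0.026, 0, -0.09, 0]
    - [100, -0.065, 0.007, -0.047, 0, -0.15, 0]
    - [100, -0.095, 0.011, -0.068, 0, -0.21, 0]
    - [100, -0.12, 0.014, -0.086, 0, -0.27, 0]
    - [100, -0.137, 0.016, -0.098, 0, -0.31, 0]
    - [100, -0.1435, 0.017, -0.103, 0, -0.32, 0]
    - [100, -0.1435, 0.017, -0.103, 0, -0.32, 0]

```text
clock: 14.25
position: [0.4522, 0.1699, 0.1475]
ee_rot: [0.707, 0.012, -0.013, -0.707]
ft_force: [0.6, 0.1, 1.1]
grip_width: 0.998
```

Run:
```python
from h import *
st()
c=lid("navy",.038); cv2.imwrite("pics/w12.png",c["pixels"][:,:,::-1])
for r in rects(c,"navy",.038,1000): print(r)
```

```text
t 14.25 pos [0.4522 0.1699 0.1475] q [-0.62  0.09  0.18  1.94 -0.02  1.12  1.17] F [0.6 0.1 1.1] w 0.998 jaw 92.02 down [-0.002 -0.001 -1.   ]
navy lid n 6925 centre 454.6 173.6 size 97.8 47.7 ang -2.3 z 0.0378
(array([284., 204.]), 454.4, 174.2, 97.5, 47.0, -2.2, 6803.5)
```

View pics/w12.png

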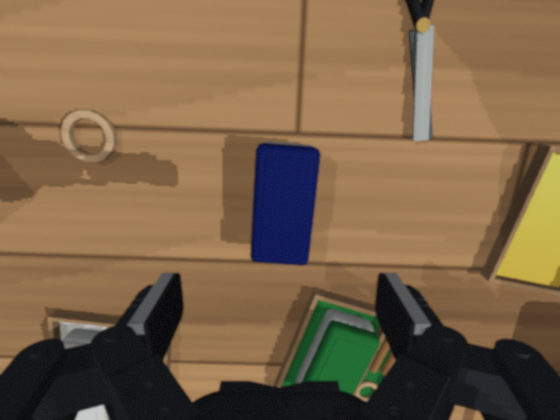

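>>> send_rows:
  motion:
    - [100, 0.002, 0.015, 0.002, 0, 0.04, 0]
    - [100, 0.0044, 0.045, 0.003, 0, 0.073, 0]
    - [100, 0.0044, 0.075, 0.003, 0, 0.073, 0]
    - [100, 0.0044, 0.105, 0.003, 0, 0.073, 0]
    - [100, 0.0044, 0.125, 0.003, 0, 0.073, 0]
    - [100, 0.0044, 0.135, 0.003, 0, 0.073, 0]
    - [80, 0.0044, 0.135, 0.003, 0, 0.073, 0]
    - [65, 0.0044, 0.135, 0.003, 0, 0.073, 0]
    - [40, 0.0044, 0.135, 0.003, 0, 0.073, 0]
    - [0, 0.0044, 0.135, 0.003, 0, 0.073, 0]

```text
clock: 15.13
position: [0.4596, 0.1744, 0.0153]
ee_rot: [-0.706, 0.013, -0.014, 0.707]
ft_force: [-0.3, -0.1, -1.6]
grip_width: 0.576
```

>>> send_rows:
  motion:
    - [0, 0, 0, 0, 0, 0, 0]
    - [0, 0, 0, 0, 0, 0, 0]
    - [0, 0, -0.01, 0, 0, 0, 0]
    - [0, 0, -0.03, 0, 0, 0, 0]
    - [0, 0, -0.055, 0, 0, 0, 0]
    - [0, 0, -0.085, 0, 0, 0, 0]
    - [0, 0, -0.11, 0, 0, 0, 0]
    - [0, 0, -0.125, 0, 0, 0, 0]
    - [0, 0, -0.13, 0, 0, 0, 0]

```text
clock: 15.88
position: [0.4594, 0.1742, 0.1472]
ee_rot: [-0.706, 0.012, -0.015, 0.708]
ft_force: [0.4, -0.7, -2.1]
grip_width: 0.579
```

Run:
```python
from h import *
st()
c=held(); cv2.imwrite("pics/w13.png",c["pixels"][:,:,::-1])
plan(.6205,-.245,.14,0,ref=78)
```

```text
t 15.88 pos [0.4594 0.1742 0.1472] q [-0.63  0.1   0.18  1.93 -0.02  1.11  1.1 ] F [ 0.4 -0.7 -2.1] w 0.579 jaw 87.82 down [ 0.004  0.002 -1.   ]
end face x -0.0528 lid top y -0.0229
shift [ 0.1771  0.0061 -0.4128] rv [-0.0025  0.1715  0.003 ] deg 9.8 dist 0.449 cur jaw 87.8 -> 78
```

View pics/w13.png

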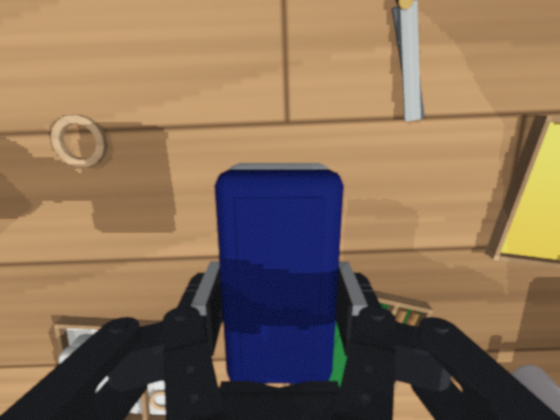

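>>> send_rows:
  motion:
    - [0, 0.005, 0, -0.011, 0, 0.01, 0]
    - [0, 0.014, 0, -0.032, 0, 0.02, 0]
    - [0, 0.026, 0, -0.06, 0, 0.03, 0]
    - [0, 0.039, 0, -0.091, 0, 0.04, 0]
    - [0, 0.053, 0, -0.124, 0, 0.06, 0]
    - [0, 0.067, 0, -0.158, 0, 0.07, 0]
    - [0, 0.081, 0, -0.192, 0, 0.09, 0]
    - [0, 0.096, 0, -0.226, 0, 0.1, 0]
    - [0, 0.11, 0, -0.26, 0, 0.11, 0]
    - [0, 0.124, 0, -0.293, 0, 0.13, 0]

```text
clock: 16.77
position: [0.5703, -0.1267, 0.1421]
ee_rot: [0.705, -0.061, 0.059, -0.704]
ft_force: [1.6, 0.8, -1.6]
grip_width: 0.575
```

Run:
```python
from h import *
st()
plan(.6235,-.2455,.14,0,ref=78.3)
```

```text
t 16.77 pos [ 0.5703 -0.1267  0.1421] q [-0.22  0.32  0.44  1.7  -0.15  1.15  1.66] F [ 1.6  0.8 -1.6] w 0.575 jaw 80.3 down [-0.003 -0.001 -1.   ]
shift [ 0.0724  0.0021 -0.1081] rv [ 0.001   0.0349 -0.0024] deg 2.0 dist 0.13 cur jaw 80.3 -> 78.3
```

>>> send_rows:
  motion:
    - [0, 0.018, 0, -0.027, 0, 0.01, 0]
    - [0, 0.036, 0, -0.054, 0, 0.02, 0]
    - [0, 0.052, 0, -0.078, 0, 0.03, 0]
    - [0, 0.064, 0, -0.095, 0, 0.035, 0]
    - [0, 0.07, 0, -0.104, 0, 0.035, 0]
    - [0, 0.07, 0, -0.104, 0, 0.035, 0]
    - [0, 0.07, 0, -0.104, 0, 0.035, 0]

```text
clock: 17.35
position: [0.6219, -0.238, 0.1424]
ee_rot: [-0.703, 0.073, -0.071, 0.704]
ft_force: [0.1, 0.2, -1.9]
grip_width: 0.575
```

Run:
```python
from h import *
st()
c=held(); cv2.imwrite("pics/w14.png",boxpred(c,618.8,-246.7,-11.7))
plan(.6235,-.2455,.025,0,ref=78.3)
```

```text
t 17.35 pos [ 0.6219 -0.238   0.1424] q [-0.04  0.51  0.47  1.47 -0.23  1.22  1.82] F [ 0.1  0.2 -1.9] w 0.575 jaw 78.34 down [-0.002  0.001 -1.   ]
end face x -0.0527 lid top y -0.0228
(64, 75) [352. 266.]
(64, -41) [223. 265.]
(-64, 75) [363. 118.]
(-64, -41) [215. 118.]
shift [ 0.0032  0.1178 -0.0083] rv [-0.0008  0.0021 -0.0018] deg 0.2 dist 0.118 cur jaw 78.4 -> 78.3
```

View pics/w14.png

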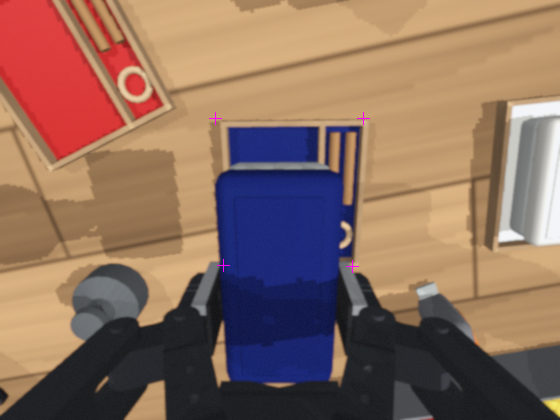

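>>> send_rows:
  motion:
    - [0, 0.002, 0.012, -0.003, 0, 0, 0]
    - [0, 0.0033, 0.035, -0.0055, 0, 0, 0]
    - [0, 0.0033, 0.065, -0.0055, 0, 0, 0]
    - [0, 0.0033, 0.09, -0.0055, 0, 0, 0]
    - [0, 0.0033, 0.107, -0.0055, 0, 0, 0]
    - [0, 0.0033, 0.115, -0.0055, 0, 0, 0]
    - [0, 0.0033, 0.119, -0.0055, 0, 0, 0]
    - [0, 0.0033, 0.121, -0.0055, 0, 0, 0]
    - [0, 0.0033, 0.121, -0.0055, 0, 0, 0]

```text
clock: 18.15
position: [0.6254, -0.2438, 0.0234]
ee_rot: [-0.703, 0.071, -0.072, 0.704]
ft_force: [1.0, -0.4, -1.3]
grip_width: 0.573
```

Run:
```python
from h import *
st()
c=held(); cv2.imwrite("pics/w15.png",c["pixels"][:,:,::-1])
```

```text
t 18.15 pos [ 0.6254 -0.2438  0.0234] q [-0.    0.64  0.42  1.55 -0.29  1.02  1.87] F [ 1.  -0.4 -1.3] w 0.573 jaw 78.4 down [ 0.001 -0.    -1.   ]
end face x -0.0528 lid top y -0.0228
```

View pics/w15.png

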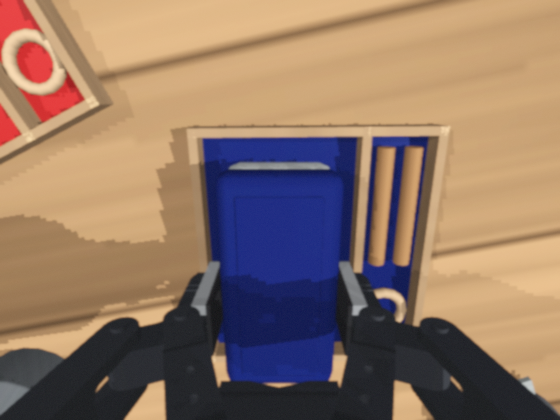

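Centred in the cell (gaps at px 207–220 and 342–355). Lower until contact.

>>> send_rows:
  motion:
    - [0, 0, 0.002, 0, 0, 0, 0]
    - [0, 0, 0.0035, 0, 0, 0, 0]
    - [0, 0, 0.0045, 0, 0, 0, 0]
    - [0, 0, 0.005, 0, 0, 0, 0]
    - [0, 0, 0.005, 0, 0, 0, 0]

```text
clock: 18.62
position: [0.6251, -0.244, 0.0183]
ee_rot: [-0.703, 0.071, -0.072, 0.704]
ft_force: [-1.6, 0.6, 3.7]
grip_width: 0.579
```

>>> send_rows:
  motion:
    - [60, 0, 0, 0, 0, 0, 0]
    - [65, 0, 0, 0, 0, 0, 0]
    - [75, 0, 0, 0, 0, 0, 0]
    - [90, 0, -0.005, 0, 0, 0, 0]
    - [95, 0, -0.025, 0, 0, 0, 0]
    - [100, 0, -0.055, 0, 0, 0, 0]
    - [100, 0, -0.09, 0, 0, 0, 0]
    - [100, 0, -0.12, 0, 0, 0, 0]
    - [100, 0, -0.14, 0, 0, 0, 0]
    - [100, 0, -0.15, 0, 0, 0, 0]

```text
clock: 19.45
position: [0.6261, -0.2447, 0.1717]
ee_rot: [0.704, -0.07, 0.073, -0.703]
ft_force: [0.8, -0.1, 0.3]
grip_width: 1.0
```

Run:
```python
from h import *
st()
c=cam("wrist"); cv2.imwrite("pics/w16.png",c["pixels"][:,:,::-1])
plan(.436,-.146,.18,0,ref=33.2)
```

```text
t 19.45 pos [ 0.6261 -0.2447  0.1717] q [-0.03  0.49  0.48  1.43 -0.23  1.27  1.83] F [ 0.8 -0.1  0.3] w 1.0 jaw 78.37 down [ 0.005 -0.001 -1.   ]
shift [-0.2062 -0.0091  0.0583] rv [-0.0018  0.7884  0.0051] deg 45.2 dist 0.215 cur jaw 78.4 -> 33.2
```

View pics/w16.png

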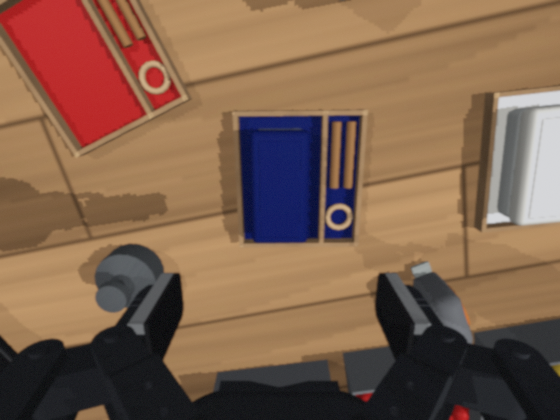

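>>> send_rows:
  motion:
    - [100, -0.015, 0, 0.004, 0, 0.06, 0]
    - [100, -0.04, -0.001, 0.011, 0, 0.16, 0]
    - [100, -0.07, -0.003, 0.02, 0, 0.28, 0]
    - [100, -0.1, -0.005, 0.028, 0, 0.4, 0]
    - [100, -0.13, -0.006, 0.037, 0, 0.52, 0]
    - [100, -0.16, -0.007, 0.045, 0, 0.62, 0]
    - [100, -0.185, -0.008, 0.052, 0, 0.71, 0]
    - [100, -0.2, -0.009, 0.057, 0, 0.77, 0]
    - [100, -0.206, -0.009, 0.058, 0, 0.788, 0]
    - [100, -0.206, -0.009, 0.058, 0, 0.788, 0]

```text
clock: 20.33
position: [0.4334, -0.1447, 0.1758]
ee_rot: [-0.622, 0.337, -0.335, 0.622]
ft_force: [-0.3, -0.2, 0.7]
grip_width: 1.0
```

Run:
```python
from h import *
st()
c=lid("yellow",.076); cv2.imwrite("pics/w17.png",c["pixels"][:,:,::-1])
for r in rects(c,"yellow",.076,1000): print(r)
for r in rects(c,"red",.038,300): print("red",r)
c=cam("top"); cv2.imwrite("pics/t17.png",c["pixels"][:,:,::-1])
```

```text
t 20.33 pos [ 0.4334 -0.1447  0.1758] q [-0.34 -0.02  0.56  1.98  0.01  1.18  0.8 ] F [-0.3 -0.2  0.7] w 1.0 jaw 33.25 down [-0.001  0.001 -1.   ]
yellow lid n 1055 centre 436.5 -144.6 size 97.9 48.3 ang -56.9 z 0.0743
red (array([209., 376.]), 483.4, -362.2, 99.1, 54.3, 13.0, 1861.5)
red (array([324., 212.]), 479.5, -134.6, 45.9, 21.1, -54.7, 669.0)
red (array([242., 179.]), 395.0, -151.7, 45.4, 20.7, -58.4, 700.0)
```

View pics/w17.png

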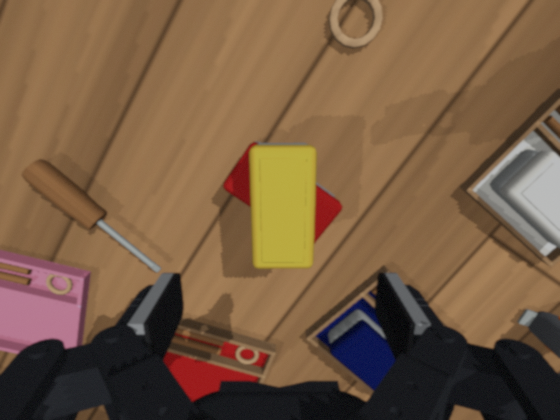

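View pics/t17.png

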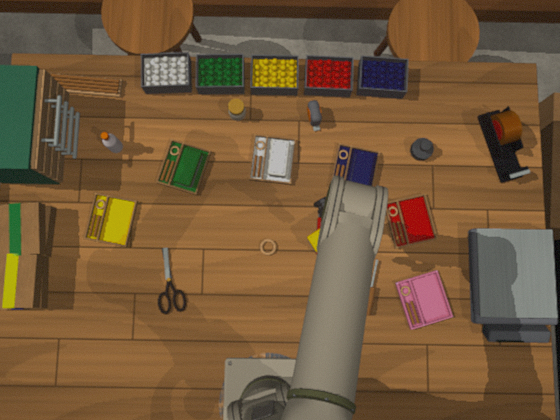

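>>> send_rows:
  motion:
    - [100, 0.0015, 0.015, 0.001, 0, 0, 0]
    - [100, 0.003, 0.045, 0.002, 0, 0, 0]
    - [100, 0.003, 0.075, 0.002, 0, 0, 0]
    - [100, 0.003, 0.1, 0.002, 0, 0, 0]
    - [100, 0.003, 0.117, 0.002, 0, 0, 0]
    - [100, 0.003, 0.125, 0.002, 0, 0, 0]
    - [80, 0.003, 0.125, 0.002, 0, 0, 0]
    - [65, 0.003, 0.125, 0.002, 0, 0, 0]
    - [40, 0.003, 0.125, 0.002, 0, 0, 0]
    - [0, 0.003, 0.125, 0.002, 0, 0, 0]

```text
clock: 21.27
position: [0.4392, -0.1474, 0.053]
ee_rot: [-0.622, 0.335, -0.337, 0.622]
ft_force: [-0.8, -0.3, -1.2]
grip_width: 0.577
```

>>> send_rows:
  motion:
    - [0, 0, 0, 0, 0, 0, 0]
    - [0, 0, 0, 0, 0, 0, 0]
    - [0, 0, -0.01, 0, 0, 0, 0]
    - [0, 0, -0.03, 0, 0, 0, 0]
    - [0, 0, -0.055, 0, 0, 0, 0]
    - [0, 0, -0.08, 0, 0, 0, 0]
    - [0, 0, -0.1, 0, 0, 0, 0]
    - [0, 0, -0.11, 0, 0, 0, 0]

```text
clock: 21.93
position: [0.4391, -0.1474, 0.1649]
ee_rot: [-0.621, 0.335, -0.337, 0.623]
ft_force: [0.7, -0.8, -0.3]
grip_width: 0.576
```

Run:
```python
from h import *
st()
c=held(); cv2.imwrite("pics/w18.png",c["pixels"][:,:,::-1])
plan(.47,.42,.165,0,ref=80.3)
```

```text
t 21.93 pos [ 0.4391 -0.1474  0.1649] q [-0.35  0.    0.58  1.99 -0.    1.15  0.81] F [ 0.7 -0.8 -0.3] w 0.576 jaw 33.22 down [ 0.004  0.    -1.   ]
end face x -0.0518 lid top y -0.0232
shift [-0.4581  0.0007  0.3363] rv [-0.003  -0.8218  0.0039] deg 47.1 dist 0.568 cur jaw 33.2 -> 80.3
```

View pics/w18.png

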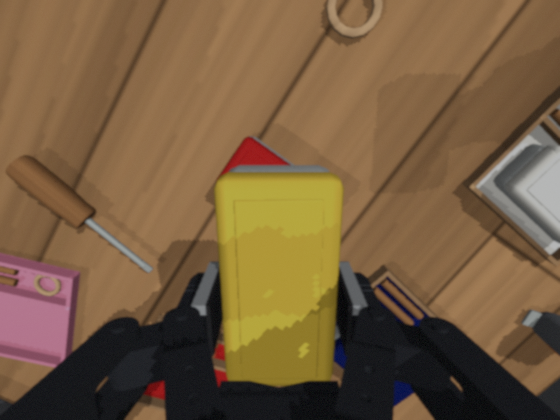

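>>> send_rows:
  motion:
    - [0, -0.009, 0, 0.007, 0, -0.02, 0]
    - [0, -0.025, 0, 0.019, 0, -0.05, 0]
    - [0, -0.048, 0, 0.036, 0, -0.09, 0]
    - [0, -0.075, 0, 0.056, 0, -0.14, 0]
    - [0, -0.105, 0, 0.078, 0, -0.19, 0]
    - [0, -0.135, 0, 0.1, 0, -0.24, 0]
    - [0, -0.165, 0, 0.123, 0, -0.3, 0]
    - [0, -0.195, 0, 0.145, 0, -0.35, 0]
    - [0, -0.225, 0, 0.167, 0, -0.4, 0]
    - [0, -0.255, 0, 0.189, 0, -0.46, 0]

```text
clock: 22.82
position: [0.4542, 0.1732, 0.1601]
ee_rot: [0.683, -0.184, 0.183, -0.682]
ft_force: [0.8, -0.1, -1.9]
grip_width: 0.569
```

Run:
```python
from h import *
st()
plan(.4728,.4203,.155,0,ref=80.3)
```

```text
t 22.82 pos [0.4542 0.1732 0.1601] q [-0.69  0.08  0.24  1.92 -0.02  1.15  0.61] F [ 0.8 -0.1 -1.9] w 0.569 jaw 59.92 down [-0.003 -0.001 -1.   ]
shift [-0.1077  0.0049  0.2231] rv [ 0.0016 -0.3557 -0.0024] deg 20.4 dist 0.248 cur jaw 59.9 -> 80.3
```

>>> send_rows:
  motion:
    - [0, -0.015, 0, 0.031, 0, -0.05, 0]
    - [0, -0.03, 0, 0.062, 0, -0.1, 0]
    - [0, -0.045, 0.001, 0.093, 0, -0.15, 0]
    - [0, -0.06, 0.002, 0.124, 0, -0.2, 0]
    - [0, -0.074, 0.003, 0.153, 0, -0.25, 0]
    - [0, -0.087, 0.004, 0.179, 0, -0.29, 0]
    - [0, -0.097, 0.005, 0.2, 0, -0.33, 0]
    - [0, -0.103, 0.005, 0.213, 0, -0.35, 0]
    - [0, -0.105, 0.005, 0.218, 0, -0.356, 0]
    - [0, -0.105, 0.005, 0.218, 0, -0.356, 0]

```text
clock: 23.65
position: [0.4738, 0.4128, 0.1548]
ee_rot: [0.705, -0.061, 0.059, -0.704]
ft_force: [-0.2, -1.2, -1.9]
grip_width: 0.58
```

Run:
```python
from h import *
st()
c=held(); cv2.imwrite("pics/w19.png",boxpred(c,468.6,417.6,-9.7))
plan(.4728,.4203,.025,0,ref=80.3)
```

```text
t 23.65 pos [0.4738 0.4128 0.1548] q [-0.86  0.39  0.1   1.55 -0.04  1.21  0.64] F [-0.2 -1.2 -1.9] w 0.58 jaw 80.2 down [-0.003 -0.001 -1.   ]
end face x -0.0515 lid top y -0.0231
(64, 75) [364. 255.]
(64, -41) [239. 255.]
(-64, 75) [376. 111.]
(-64, -41) [233. 112.]
shift [-0.0033  0.1303  0.0089] rv [ 0.0019 -0.0042 -0.0017] deg 0.3 dist 0.131 cur jaw 80.1 -> 80.3
```

View pics/w19.png

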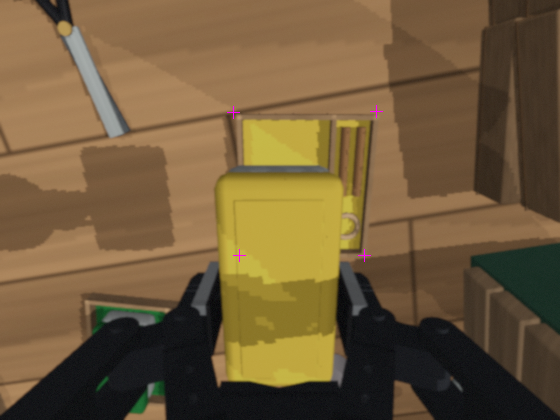

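Run:
```python
from h import *
im=cv2.imread("pics/w19.png")[95:275,215:395]
cv2.imwrite("pics/w19c.png",cv2.resize(im,None,fx=3.3,fy=3.3,interpolation=cv2.INTER_CUBIC))
c=cam("wrist");P=pts(c)
for u,v in((236,115),(374,115),(362,250),(285,140),(200,200),(420,240)): print(u,v,P[v,u].round(4))
```

```text
236 115 [ 0.4029  0.3862 -0.0006]
374 115 [0.422  0.4988 0.014 ]
362 250 [0.5422 0.478  0.0113]
285 140 [0.4307 0.424  0.0027]
200 200 [0.4713 0.3374 0.0006]
420 240 [0.5466 0.5357 0.0009]
```

View pics/w19c.png

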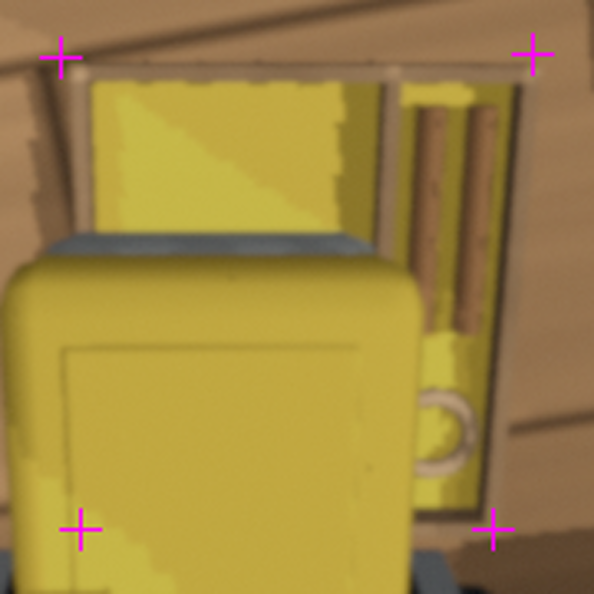

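>>> send_rows:
  motion:
    - [0, -0.001, 0.012, 0.003, 0, 0, 0]
    - [0, -0.0025, 0.035, 0.0065, 0, 0, 0]
    - [0, -0.0025, 0.065, 0.0065, 0, 0, 0]
    - [0, -0.0025, 0.095, 0.0065, 0, 0, 0]
    - [0, -0.0025, 0.115, 0.0065, 0, 0, 0]
    - [0, -0.0025, 0.126, 0.0065, 0, 0, 0]
    - [0, -0.0025, 0.131, 0.0065, 0, 0, 0]
    - [0, -0.0025, 0.133, 0.0065, 0, 0, 0]
    - [0, -0.0025, 0.133, 0.0065, 0, 0, 0]

```text
clock: 24.5
position: [0.4754, 0.4179, 0.0245]
ee_rot: [-0.704, 0.062, -0.062, 0.705]
ft_force: [-0.3, 0.5, -0.3]
grip_width: 0.577
```

Run:
```python
from h import *
st()
c=held(); cv2.imwrite("pics/w20.png",c["pixels"][:,:,::-1])
```

```text
t 24.5 pos [0.4754 0.4179 0.0245] q [-0.86  0.53  0.08  1.65 -0.05  0.97  0.64] F [-0.3  0.5 -0.3] w 0.577 jaw 79.96 down [ 0.001  0.001 -1.   ]
end face x -0.0516 lid top y -0.0231
```

View pics/w20.png

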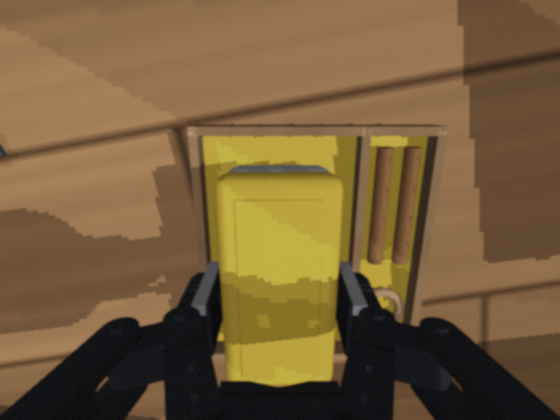

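>>> send_rows:
  motion:
    - [0, -0.001, 0.003, 0, 0, 0, 0]
    - [0, -0.002, 0.0045, 0, 0, 0, 0]
    - [0, -0.002, 0.0055, 0, 0, 0, 0]
    - [0, -0.002, 0.006, 0, 0, 0, 0]
    - [0, -0.002, 0.006, 0, 0, 0, 0]

```text
clock: 24.97
position: [0.4729, 0.4183, 0.0181]
ee_rot: [-0.704, 0.062, -0.062, 0.705]
ft_force: [-1.4, -0.1, 0.4]
grip_width: 0.575
```

>>> send_rows:
  motion:
    - [0, 0, 0.0005, 0, 0, 0, 0]
    - [0, 0, 0.0008, 0, 0, 0, 0]
    - [0, 0, 0.0008, 0, 0, 0, 0]

```text
clock: 25.22
position: [0.473, 0.4183, 0.0181]
ee_rot: [-0.704, 0.062, -0.062, 0.705]
ft_force: [-5.1, -3.8, 9.1]
grip_width: 0.577
```

>>> send_rows:
  motion:
    - [60, 0, 0, 0, 0, 0, 0]
    - [65, 0, 0, 0, 0, 0, 0]
    - [75, 0, 0, 0, 0, 0, 0]
    - [90, 0, -0.005, 0, 0, 0, 0]
    - [95, 0, -0.025, 0, 0, 0, 0]
    - [100, 0, -0.055, 0, 0, 0, 0]
    - [100, 0, -0.09, 0, 0, 0, 0]
    - [100, 0, -0.12, 0, 0, 0, 0]
    - [100, 0, -0.14, 0, 0, 0, 0]
    - [100, 0, -0.15, 0, 0, 0, 0]

```text
clock: 26.05
position: [0.4741, 0.4189, 0.1709]
ee_rot: [-0.703, 0.061, -0.063, 0.706]
ft_force: [1.2, 0.7, -0.5]
grip_width: 1.001
```

Run:
```python
from h import *
st()
c=cam("wrist"); cv2.imwrite("pics/w21.png",c["pixels"][:,:,::-1])
c=cam("top"); cv2.imwrite("pics/t21.png",c["pixels"][:,:,::-1])
for r in rects(c,"red",.038,100): print(r)
for r in rects(c,"red",.003,100): print(r)
```

```text
t 26.05 pos [0.4741 0.4189 0.1709] q [-0.87  0.38  0.1   1.53 -0.04  1.23  0.63] F [ 1.2  0.7 -0.5] w 1.001 jaw 79.97 down [ 0.003  0.004 -1.   ]
(array([326., 237.]), 432.3, -148.0, 95.9, 47.9, 0.3, 589.5)
(array([417., 220.]), 481.0, -387.6, 114.6, 67.8, 13.4, 1002.0)
(array([330.,  74.]), 884.4, -153.6, 118.1, 77.7, 88.1, 1019.5)
(array([326., 237.]), 435.9, -151.5, 98.3, 49.0, 0.3, 589.5)
(array([417., 220.]), 485.9, -397.1, 117.5, 69.5, 13.4, 1002.0)
(array([330.,  74.]), 899.3, -157.2, 121.1, 79.6, 88.1, 1019.5)
```

View pics/w21.png

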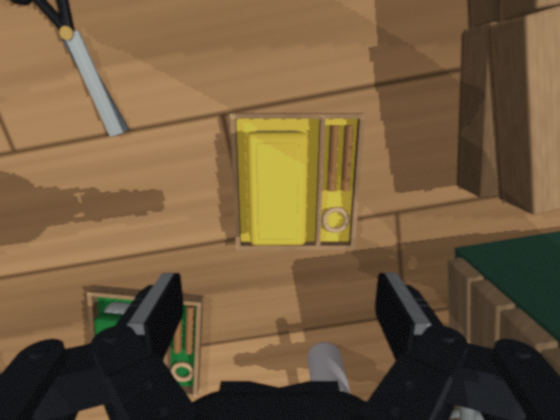

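View pics/t21.png

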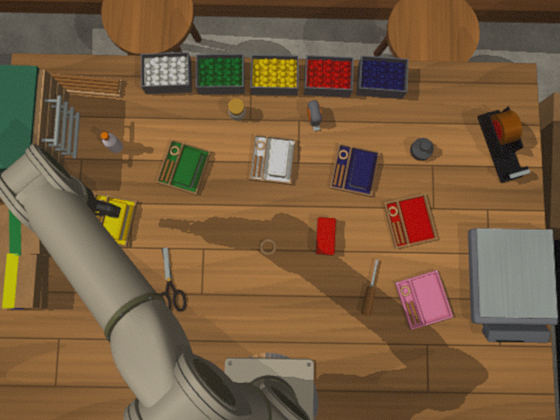

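Run:
```python
from h import *
plan(.445,-.02,.17,0,ref=-20)
```

```text
shift [ 0.0481 -0.0023 -0.437 ] rv [-3.600e-03  1.745e+00 -1.100e-03] deg 100.0 dist 0.44 cur jaw 80.0 -> -20
```

>>> send_rows:
  motion:
    - [100, 0.002, 0, -0.015, 0, 0.06, 0]
    - [100, 0.005, 0, -0.04, 0, 0.17, 0]
    - [100, 0.008, 0, -0.07, 0, 0.29, 0]
    - [100, 0.011, 0, -0.1, 0, 0.41, 0]
    - [100, 0.014, 0, -0.13, 0, 0.53, 0]
    - [100, 0.018, 0, -0.16, 0, 0.65, 0]
    - [100, 0.021, 0, -0.19, 0, 0.77, 0]
    - [100, 0.024, 0, -0.22, 0, 0.89, 0]
    - [100, 0.027, 0, -0.25, 0, 1.01, 0]
    - [100, 0.031, 0, -0.28, 0, 1.13, 0]

```text
clock: 26.98
position: [0.4534, 0.1352, 0.1651]
ee_rot: [0.562, -0.431, 0.43, -0.56]
ft_force: [1.0, 0.3, 0.2]
grip_width: 1.003
```

Run:
```python
from h import *
st();plan(.437,-.147,.16,0,ref=-90)
```

```text
t 26.98 pos [0.4534 0.1352 0.1651] q [-0.72  0.04  0.35  1.95 -0.01  1.16 -0.11] F [1.  0.3 0.2] w 1.003 jaw 14.92 down [-0.003 -0.001 -1.   ]
shift [ 0.2685  0.0055 -0.0885] rv [1.4000e-03 1.8311e+00 3.0000e-03] deg 104.9 dist 0.283 cur jaw 14.9 -> -90
```

>>> send_rows:
  motion:
    - [100, 0.02, 0, -0.007, 0, 0.12, 0]
    - [100, 0.04, 0, -0.013, 0, 0.24, 0]
    - [100, 0.06, 0, -0.02, 0, 0.36, 0]
    - [100, 0.08, 0.001, -0.026, 0, 0.48, 0]
    - [100, 0.1, 0.002, -0.033, 0, 0.6, 0]
    - [100, 0.12, 0.002, -0.04, 0, 0.72, 0]
    - [100, 0.14, 0.003, -0.046, 0, 0.84, 0]
    - [100, 0.16, 0.003, -0.053, 0, 0.96, 0]
    - [100, 0.18, 0.004, -0.06, 0, 1.08, 0]
    - [100, 0.2, 0.004, -0.066, 0, 1.2, 0]

```text
clock: 27.82
position: [0.4424, -0.0744, 0.1612]
ee_rot: [-0.22, 0.672, -0.672, 0.218]
ft_force: [0.5, 0.8, 1.1]
grip_width: 1.0
```

Run:
```python
from h import *
st();plan(.437,-.147,.16,0,ref=-90)
```

```text
t 27.82 pos [ 0.4424 -0.0744  0.1612] q [-0.5  -0.03  0.56  2.02  0.02  1.15 -0.88] F [0.5 0.8 1.1] w 1.0 jaw -53.85 down [-0.003 -0.001 -1.   ]
shift [0.0472 0.0012 0.0555] rv [4.000e-04 6.309e-01 2.800e-03] deg 36.1 dist 0.073 cur jaw -53.9 -> -90
```

>>> send_rows:
  motion:
    - [100, 0.01, 0, 0.011, 0, 0.12, 0]
    - [100, 0.019, 0, 0.022, 0, 0.24, 0]
    - [100, 0.028, 0, 0.033, 0, 0.36, 0]
    - [100, 0.037, 0.001, 0.044, 0, 0.48, 0]
    - [100, 0.044, 0.001, 0.052, 0, 0.58, 0]
    - [100, 0.046, 0.001, 0.054, 0, 0.62, 0]
    - [100, 0.046, 0.001, 0.054, 0, 0.62, 0]
    - [100, 0.046, 0.001, 0.054, 0, 0.62, 0]

```text
clock: 28.48
position: [0.4381, -0.1439, 0.1608]
ee_rot: [0.007, -0.707, 0.707, -0.006]
ft_force: [-0.3, 0.4, -0.4]
grip_width: 0.999
```

Run:
```python
from h import *
st()
c=lid("red",.038); cv2.imwrite("pics/w22.png",c["pixels"][:,:,::-1])
for r in rects(c,"red",.038,1000): print(r)
```

```text
t 28.48 pos [ 0.4381 -0.1439  0.1608] q [-0.41  0.    0.64  2.   -0.    1.15 -1.32] F [-0.3  0.4 -0.4] w 0.999 jaw -88.95 down [-0.002 -0.    -1.   ]
red lid n 6462 centre 438.9 -144.7 size 97.8 48.4 ang -2.4 z 0.0379
(array([281., 195.]), 438.8, -145.5, 97.3, 47.7, -2.3, 6317.5)
(array([545., 140.]), 487.8, -351.4, 104.2, 23.3, 14.4, 3614.0)
```

View pics/w22.png

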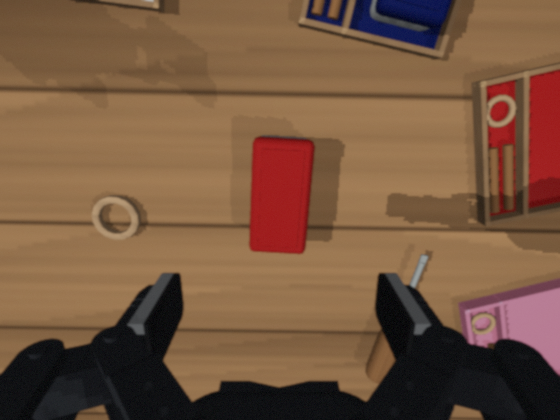

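>>> send_rows:
  motion:
    - [100, 0.001, 0.015, 0.001, 0, 0.03, 0]
    - [100, 0.001, 0.045, 0.001, 0, 0.058, 0]
    - [100, 0.001, 0.08, 0.001, 0, 0.058, 0]
    - [100, 0.001, 0.112, 0.001, 0, 0.058, 0]
    - [100, 0.001, 0.135, 0.001, 0, 0.058, 0]
    - [100, 0.001, 0.147, 0.001, 0, 0.058, 0]
    - [80, 0.001, 0.147, 0.001, 0, 0.058, 0]
    - [65, 0.001, 0.147, 0.001, 0, 0.058, 0]
    - [40, 0.001, 0.147, 0.001, 0, 0.058, 0]
    - [0, 0.001, 0.147, 0.001, 0, 0.058, 0]

```text
clock: 29.37
position: [0.4387, -0.145, 0.0161]
ee_rot: [0.015, 0.707, -0.707, -0.014]
ft_force: [-1.0, -0.0, -0.8]
grip_width: 0.575
```

>>> send_rows:
  motion:
    - [0, 0, 0, 0, 0, 0, 0]
    - [0, 0, 0, 0, 0, 0, 0]
    - [0, 0, -0.01, 0, 0, 0, 0]
    - [0, 0, -0.03, 0, 0, 0, 0]
    - [0, 0, -0.055, 0, 0, 0, 0]
    - [0, 0, -0.085, 0, 0, 0, 0]
    - [0, 0, -0.11, 0, 0, 0, 0]
    - [0, 0, -0.125, 0, 0, 0, 0]
    - [0, 0, -0.13, 0, 0, 0, 0]

```text
clock: 30.12
position: [0.4391, -0.1456, 0.1481]
ee_rot: [0.016, 0.707, -0.707, -0.013]
ft_force: [-0.4, -0.1, -2.0]
grip_width: 0.576
```

Run:
```python
from h import *
st()
c=held(); cv2.imwrite("pics/w23.png",c["pixels"][:,:,::-1])
plan(.488,-.395,.14,0,ref=-76.4)
```

```text
t 30.12 pos [ 0.4391 -0.1456  0.1481] q [-0.42  0.02  0.66  2.01 -0.01  1.11 -1.37] F [-0.4 -0.1 -2. ] w 0.576 jaw -92.39 down [ 0.005  0.    -1.   ]
end face x -0.0483 lid top y -0.0222
shift [-0.0594  0.0075  0.2474] rv [ 2.000e-04 -2.788e-01 -4.000e-03] deg 16.0 dist 0.254 cur jaw -92.4 -> -76.4
```

View pics/w23.png

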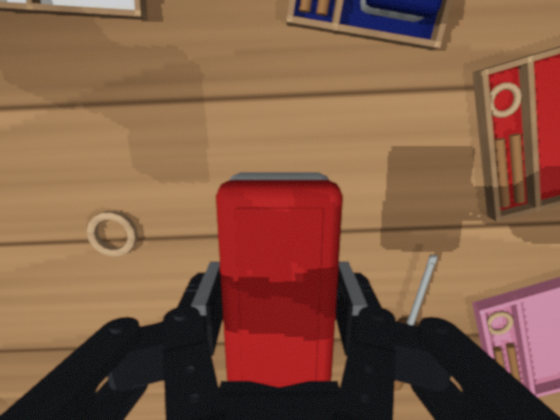

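>>> send_rows:
  motion:
    - [0, -0.003, 0, 0.012, 0, -0.02, 0]
    - [0, -0.009, 0.001, 0.035, 0, -0.05, 0]
    - [0, -0.016, 0.002, 0.064, 0, -0.08, 0]
    - [0, -0.024, 0.003, 0.096, 0, -0.12, 0]
    - [0, -0.032, 0.004, 0.128, 0, -0.16, 0]
    - [0, -0.04, 0.005, 0.16, 0, -0.2, 0]
    - [0, -0.048, 0.006, 0.192, 0, -0.23, 0]
    - [0, -0.055, 0.007, 0.22, 0, -0.26, 0]
    - [0, -0.06, 0.007, 0.238, 0, -0.278, 0]
    - [0, -0.061, 0.007, 0.244, 0, -0.278, 0]

```text
clock: 31.0
position: [0.4873, -0.3945, 0.1363]
ee_rot: [0.084, -0.702, 0.702, -0.082]
ft_force: [-1.5, 0.8, -1.7]
grip_width: 0.576
```

>>> send_rows:
  motion:
    - [0, 0, 0, 0, 0, 0, 0]
    - [0, 0, 0, 0, 0, 0, 0]

```text
clock: 31.17
position: [0.4882, -0.3907, 0.137]
ee_rot: [-0.084, 0.703, -0.702, 0.083]
ft_force: [-0.3, -0.1, -1.2]
grip_width: 0.582
```

Run:
```python
from h import *
st()
c=held(); im=boxpred(c,486,-397.2,13.6); cv2.imwrite("pics/w24.png",im)
plan(.490,-.394,.024,0,ref=-76.4)
```

```text
t 31.17 pos [ 0.4882 -0.3907  0.137 ] q [ 0.05  0.48  0.72  1.61 -0.33  1.19 -0.49] F [-0.3 -0.1 -1.2] w 0.582 jaw -76.48 down [-0.002  0.001 -1.   ]
end face x -0.0483 lid top y -0.0221
(64, 75) [189. 125.]
(64, -41) [340. 125.]
(-64, 75) [202. 273.]
(-64, -41) [332. 273.]
shift [-0.0005  0.1132  0.0043] rv [ 0.0015 -0.0003  0.0006] deg 0.1 dist 0.113 cur jaw -76.4 -> -76.4
```

View pics/w24.png

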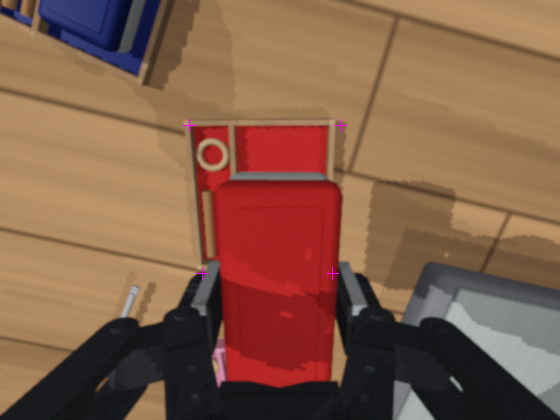

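>>> send_rows:
  motion:
    - [0, -0.0005, 0.012, 0.002, 0, 0, 0]
    - [0, -0.0007, 0.035, 0.0036, 0, 0, 0]
    - [0, -0.0007, 0.062, 0.0036, 0, 0, 0]
    - [0, -0.0007, 0.086, 0.0036, 0, 0, 0]
    - [0, -0.0007, 0.101, 0.0036, 0, 0, 0]
    - [0, -0.0007, 0.109, 0.0036, 0, 0, 0]
    - [0, -0.0007, 0.113, 0.0036, 0, 0, 0]
    - [0, -0.0007, 0.114, 0.0036, 0, 0, 0]
    - [0, -0.0007, 0.114, 0.0036, 0, 0, 0]

```text
clock: 31.97
position: [0.4908, -0.3951, 0.0248]
ee_rot: [0.083, -0.702, 0.702, -0.084]
ft_force: [0.3, 0.2, -0.5]
grip_width: 0.575
```

Run:
```python
from h import *
st()
c=held(); cv2.imwrite("pics/w25.png",c["pixels"][:,:,::-1])
```

```text
t 31.97 pos [ 0.4908 -0.3951  0.0248] q [ 0.11  0.61  0.65  1.68 -0.43  1.   -0.42] F [ 0.3  0.2 -0.5] w 0.575 jaw -76.43 down [ 0.001 -0.001 -1.   ]
end face x -0.0483 lid top y -0.0221
```

View pics/w25.png

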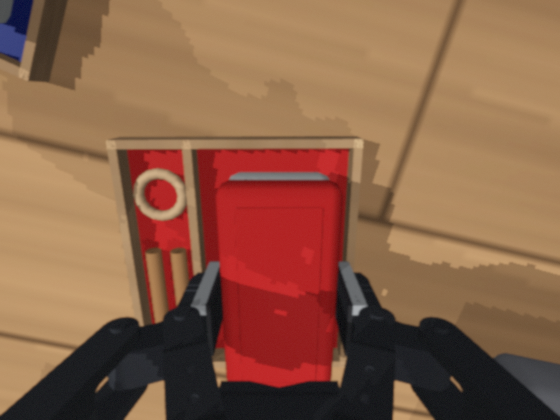

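>>> send_rows:
  motion:
    - [0, 0, 0.001, -0.001, 0, 0, 0]
    - [0, 0, 0.002, -0.002, 0, 0, 0]
    - [0, 0, 0.0035, -0.002, 0, 0, 0]
    - [0, 0, 0.005, -0.002, 0, 0, 0]
    - [0, 0, 0.0058, -0.002, 0, 0, 0]
    - [0, 0, 0.0058, -0.002, 0, 0, 0]

```text
clock: 32.52
position: [0.49, -0.3928, 0.0191]
ee_rot: [-0.083, 0.702, -0.702, 0.084]
ft_force: [-3.5, 3.7, 8.8]
grip_width: 0.573
```

Contact on the floor. Release and retreat.

>>> send_rows:
  motion:
    - [60, 0, 0, 0, 0, 0, 0]
    - [65, 0, 0, 0, 0, 0, 0]
    - [75, 0, 0, 0, 0, 0, 0]
    - [90, 0, -0.005, 0, 0, 0, 0]
    - [95, 0, -0.025, 0, 0, 0, 0]
    - [100, 0, -0.055, 0, 0, 0, 0]
    - [100, 0, -0.09, 0, 0, 0, 0]
    - [100, 0, -0.12, 0, 0, 0, 0]
    - [100, 0, -0.14, 0, 0, 0, 0]
    - [100, 0, -0.15, 0, 0, 0, 0]

```text
clock: 33.35
position: [0.4906, -0.3939, 0.1717]
ee_rot: [0.082, -0.701, 0.703, -0.085]
ft_force: [-0.4, -1.2, 0.6]
grip_width: 1.004
```

Run:
```python
from h import *
st()
plan(.45,.0,.22,0,ref=-20)
c=cam("wrist"); cv2.imwrite("pics/w26.png",c["pixels"][:,:,::-1])
c=cam("top"); cv2.imwrite("pics/t26.png",c["pixels"][:,:,::-1])
```

```text
t 33.35 pos [ 0.4906 -0.3939  0.1717] q [ 0.05  0.45  0.74  1.57 -0.32  1.25 -0.5 ] F [-0.4 -1.2  0.6] w 1.004 jaw -76.45 down [ 0.004 -0.002 -1.   ]
shift [-0.0529 -0.0493 -0.3923] rv [-0.0042 -0.9852 -0.0014] deg 56.5 dist 0.399 cur jaw -76.5 -> -20
```

View pics/w26.png

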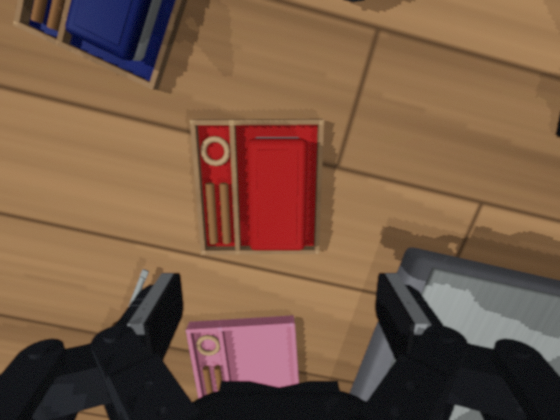

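>>> send_rows:
  motion:
    - [100, -0.002, -0.01, -0.015, 0, -0.05, 0]
    - [100, -0.006, -0.02, -0.045, 0, -0.12, 0]
    - [100, -0.011, -0.03, -0.08, 0, -0.2, 0]
    - [100, -0.016, -0.04, -0.12, 0, -0.3, 0]
    - [100, -0.021, -0.05, -0.16, 0, -0.4, 0]
    - [100, -0.027, -0.05, -0.2, 0, -0.5, 0]
    - [100, -0.032, -0.05, -0.24, 0, -0.6, 0]
    - [100, -0.037, -0.05, -0.275, 0, -0.7, 0]
    - [100, -0.04, -0.05, -0.295, 0, -0.75, 0]
    - [100, -0.04, -0.05, -0.3, 0, -0.75, 0]

```text
clock: 34.28
position: [0.4577, -0.0877, 0.2168]
ee_rot: [-0.338, 0.622, -0.621, 0.337]
ft_force: [0.7, -1.0, -0.0]
grip_width: 1.0
```

Run:
```python
from h import *
st()
c=cam("top");P=pts(c); cv2.imwrite("pics/t27.png",cv2.resize(c["pixels"][130:260,70:450,::-1],None,fx=2.1,fy=2.1,interpolation=cv2.INTER_CUBIC))
B=dict(white=(647,-17,-5.7),green=(620,229,-16.1),navy=(621.5,-244,-11.7),yellow=(471,419.5,-9.7),red=(488.5,-394.2,13.6))
for k,(x,y,a) in B.items():
    m=(np.hypot(P[...,0]-x/1e3,P[...,1]-y/1e3)<.075)&(P[...,2]>.03)&(P[...,2]<.06)
    w=(P[m][:,:2]*1000).astype(np.float32)
    if len(w)<50: print(k,"few",len(w)); continue
    (cx,cy),(p,q),an=cv2.minAreaRect(w)
    if p<q:p,q,an=q,p,an+90
    an=(an+90)%180-90; t=np.radians(a); d=np.array([cx-x,cy-y])+0
    loc=[d@[np.cos(t),np.sin(t)],d@[-np.sin(t),np.cos(t)]]
    print(k,"n",len(w),"centre",round(cx,1),round(cy,1),"size",round(p,1),round(q,1),"dyaw",round(an-a,1),"offset in box",np.round(loc,1),"z",np.percentile(P[m][:,2],[10,50,90]).round(4))
c=cam("side"); cv2.imwrite("pics/s27.png",cv2.resize(c["pixels"][130:350,180:450,::-1],None,fx=2.7,fy=2.7,interpolation=cv2.INTER_CUBIC))
```

```text
t 34.28 pos [ 0.4577 -0.0877  0.2168] q [-0.41 -0.04  0.5   1.9   0.02  1.27 -0.49] F [ 0.7 -1.  -0. ] w 1.0 jaw -32.98 down [-0.002  0.001 -1.   ]
white n 663 centre 646.1 -15.0 size 101.3 50.1 dyaw -0.2 offset in box [-1.1  1.9] z [0.0356 0.0399 0.0439]
green n 686 centre 616.4 230.7 size 101.4 51.4 dyaw -0.7 offset in box [-3.9  0.6] z [0.0354 0.04   0.0439]
navy n 583 centre 619.3 -242.2 size 102.8 49.9 dyaw 0.6 offset in box [-2.5  1.4] z [0.0361 0.0402 0.0441]
yellow n 720 centre 468.6 419.0 size 100.0 52.1 dyaw 0.5 offset in box [-2.3 -0.9] z [0.0357 0.0398 0.0441]
red n 700 centre 486.8 -391.1 size 100.0 53.0 dyaw 0.3 offset in box [-0.9  3.4] z [0.0356 0.04   0.0436]
```

View pics/t27.png

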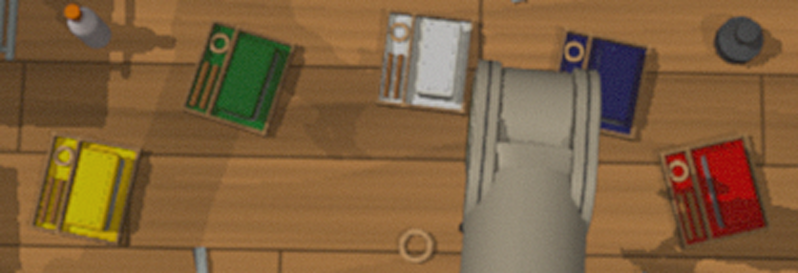

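View pics/s27.png

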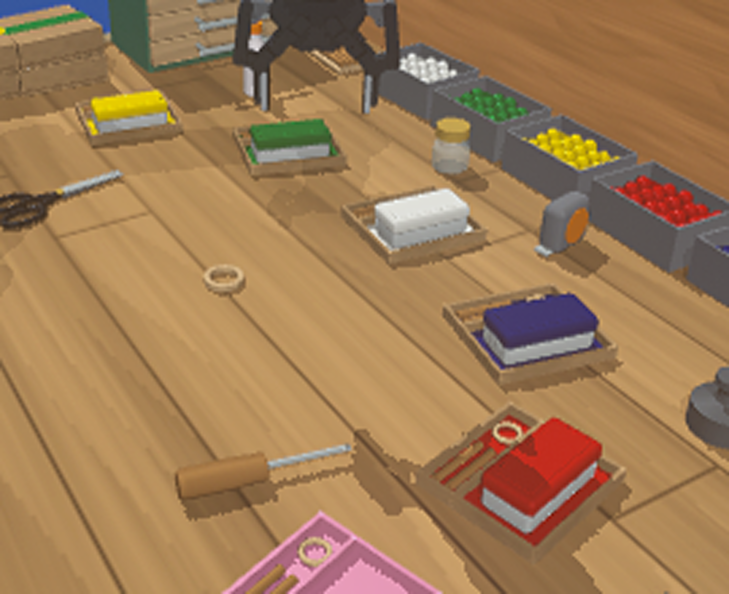

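>>> send_rows:
  motion:
    - [100, 0, 0, 0, 0, 0, 0]
    - [100, 0, 0, 0, 0, 0, 0]
    - [100, 0, 0, 0, 0, 0, 0]
    - [100, 0, 0, 0, 0, 0, 0]

```text
clock: 34.72
position: [0.4583, -0.0929, 0.218]
ee_rot: [0.334, -0.623, 0.623, -0.334]
ft_force: [-0.9, 0.2, 0.7]
grip_width: 1.0
```

Run:
```python
from workcell import *
print(hand_in())
```

```text
the job is handed in; nothing more can be done
None
```

I packed all five tins into the boxes matching their lids (white, green, navy, yellow, then red) and handed the job in at about 35 s. Each tin was lowered until the wrist force showed floor contact, and only then released.

- **Final check:** Top-camera depth puts every lid about 40 mm above the bench, which fits a tin lying flat on the cell floor. Tin centres are within about 4 mm of the cell centres and yaw within 1°. The side view shows all five upright and inside the walls, with the gripper open and clear.
- **Disagreements:** The top and wrist cameras differed by about 2 to 5 mm on positions. I used values between the two or nearer the wrist's, and all placements stayed inside the 10 to 12 mm clearances. No check failed.

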